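# Wind the vial slide home with a loose crank

## Task

Pick up the loose crank, fit its square socket fully down onto the square shaft end of the feed slide's gearbox, and, holding the crank by its black knob, wind it clockwise (seen from above) for the several turns it takes until the carriage with the vial rack is fully home against the rubber stops. Feel for the square and for the stops instead of forcing them, never let the crank slip off on the way, and leave it seated on the shaft. Move the slide only through the crank, and leave the other things on the bench where they are.

Things in the scene. Friction and masses are not known exactly. Their poses are not given: they have to be found in the camera images.
- feed_slide: screw-driven feed slide bolted to the bench: base plate 300 x 124 x 10, grey gearbox 80 x 84 (top at height 60) at one end. Origin on the bench under the axis of the gearbox's upright shaft; x points along the slide from gearbox to carriage, z up; base from x = -45 to 255. The carriage carries a blue vial rack, top at most 85 above the bench
- shaft_seat (a point): point on the upright shaft's axis, 66 above the bench: top of the round collar (26 across) on which the crank's underside sits when fully down. These axes are the slide's and do not turn with the shaft. The shaft turns against a friction of about 0.12 N m (some 2 N at the knob)
- shaft_tip (a point): centre of the top of the shaft's square steel end, 20 above shaft_seat (86 above the bench). The end is 14 x 14 square. The angle of the square about the upright axis is NOT measured and differs each time; these axes do not turn with it
- carriage (a joint): distance (m) of the carriage from the rubber stops beside the gearbox; 0 = home against the stops, where the shaft stops hard; starts 0.048 to 0.064 away. Turning the shaft clockwise seen from above brings it home, 0.020 a turn
- crank: loose steel crank, about 0.26 kg, standing socket down. Origin: centre of the hub's underside; z up, x towards the knob. Hub 34 x 34 x 30; square socket 15.8 wide, 22 deep, open below, sides along x and y: fits the shaft four ways with about 7 degrees of play each way. Arm 20 wide at heights 22 to 30. Counterweight 34 across at x = -30, heights 14 to 34. Knob axis at x = 55
- boss_mid (a point): middle of the square dark grip boss 24 x 24 on top of the crank's hub, 44 above the crank's underside; the boss's sides lie along the crank's x and y, and it spans heights 30 to 58 above the underside
- knob_mid (a point): middle of the crank's black knob, on its axis, 54 above the crank's underside: an upright cylinder 20 across and 48 tall (30 to 78 above the underside) that spins freely on its pin
- septa_carton: small white and green carton 42 x 74 x 48, bystander; origin under its centre
- brass_union: brass fitting 22 x 39 x 19 lying on the bench, bystander; origin under its centre
- steel_tee: small steel tee fitting 29 x 36 x 14 on the bench, bystander; origin under its centre
- screwdriver_flat: screwdriver with yellow handle, 26 x 171 x 26, bystander; origin under its centre, y along its length

How it is judged:
On the way, in this order (a step that is already met when the one before it is completed fails the run):
1. the crank is fully down on the square shaft (z of crank in the frame of shaft_seat below 0.004 m and horizontal distance between crank and shaft_seat below 0.005 m and angle between crank's own z axis and vertical below 0.1 rad), for 0.2 s.
2. the carriage is being wound in, with the hand on the knob and the crank on the shaft (value of joint carriage below 0.02 m and z of crank in the frame of shaft_seat below 0.01 m and horizontal distance between crank and shaft_seat below 0.006 m and distance between the grasp point and knob_mid below 0.045 m), for 0.05 s.
At the end, for the whole second after the job is handed in: The carriage is home within 1.5 mm of the rubber stops; the crank is fully seated on the shaft (within 4 mm of the collar, 5 mm of the axis, upright within 0.1 rad), at rest and released (all of step 1 and value of joint carriage below 0.0015 m and linear speed of crank below 0.02 m/s); the robot touches nothing.
It fails at once if the crank is off the square while the slide is part-way in (value of joint carriage below 0.042 m and (z of crank in the frame of shaft_seat above 0.015 m or horizontal distance between crank and shaft_seat above 0.012 m)).
It fails at once if the crank is pressed hard on the shaft (more than 50 N) before it has dropped onto the square (z of crank in the frame of shaft_seat above 0.006 m and contact force between crank and feed_slide above 50 N).
It fails at once if the crank is forced on its shaft or against the end stop (contact forces in the socket over 150 N, some 18 N at the knob) (contact force between crank and feed_slide above 150 N).
It fails at once if the robot handles the slide itself instead of the crank (more than 4 N) (contact force between any of the fingers, the arm and feed_slide above 4 N).
It fails at once if a bystander is moved by more than 30 mm (distance of any of septa_carton, brass_union, steel_tee, screwdriver_flat from where it was at the start of the episode above 0.03 m).
It also fails if it takes over 72 s, if anything falls off the work surface, if the arm or the gripper's body presses on something with over 40 N, if the wrist force passes 120 N, or if a joint passes its speed limit or range.

## Robot

A 7-joint arm with a two-finger parallel gripper is mounted at the origin on a cart in front of the work surface, level with it; the furniture and walls round the work are solid. World frame = base frame: x ahead of the robot, y to its left, z up, the work surface at z = 0. Lengths are in m, angles in rad, forces in N, time in s.
With the tool pointing down it reaches from about 0.425 to 1.025 m from the base axis. Payload 3.6 kg.
Tool frame: the origin (TCP) lies at the very end of the fingers, on their centre line; the grasp point (between the pads) lies 19 mm behind it; z points along the fingers, y is the direction in which the jaws open and shut (so a half turn about z gives the same grasp; the last joint's range is limited). The gripper opens to 85 mm and grips with 20 to 120 N. Pads are 22 mm wide; open, the fingers measure 114 mm over their backs; the gripper's body (76 mm by 85 mm) begins 54 mm behind the grasp point. The pads swing forward as they close: fully open they stand 13 mm farther back than shut.
Start: joints at [-1.329, 0.591, 0.048, 1.609, -0.033, 0.943, -0.034], TCP at [0.238, 0.685, 0.231] pointing down, gripper open.
Joint ranges: [-2.69, 2.69], [-0.47, 2.24], [-1.27, 1.36], [0.19, 2.51], [-1.53, 4.68], [0.08, 2.07], [-3.09, 3.09]. Speed limits (rad/s): [2.57, 2.57, 3.14, 3.14, 3.14, 3.14, 3.14].

## Interface

Orientations are given as a unit quaternion [w, x, y, z].
In Python, from bench import telemetry, read_camera, ticket gives the robot as it stands.
- The arm moves only by the tool move_arm, never from a script. Its argument "steps" is one flat list of numbers, 5 for each row, row after row: the opening, from -1 (shut) to 1 (fully open), then the shift along the tool's x, y, z in cm, then the turn about the tool's z in degrees. In form: [claw, dx, dy, dz, yaw, claw, dx, dy, dz, yaw, ...]. A call has 1 to 12 rows; each row shifts and turns the pose as measured when the row begins, along the tool's axes as they then stand; what a row does not reach is not made up. A row lasts 1/8 s, in which the tool goes at most 62.5 mm and 10.7 degrees, less where a joint would pass 70% of its speed; a pose out of reach is approached as far as the arm can. A call is refused whole if a number of a shift passes 6.25 or a number of a turn 10.7, either way. A call with a gripper value outside its range is refused whole. The fingers move at their own pace and stop on an object; "grip_force" is the grip in N (left out, the last holds). Time passes only in rows, so rows that do not move let the fingers close. It gives the time, the measured TCP pose, the force and the opening at its end, in the units of the state.
- telemetry.observe(): the state, without advancing time (a new reading comes with each control period).
- read_camera(name): name is "scene" or "top" or "wrist"; returns a dict with "image" (384x512x3 uint8, blue, green, red), "vertical_fov" (degrees; the focal length in pixels is half the picture's height over the tangent of half this angle, whatever the lens; pixels are square), "cx", "cy" (the principal point, pixels), "eye" and "attitude" of the camera in the world. Camera axes: x right, y down, z forward; pixel columns grow to the right and rows downward; lengths in m; the calibration is good to about 2 mm. A picture is of the moment at which its call begins. There is no depth.
- ticket.close_job(): hands the job in, once; it reports no verdict.
The state is a dict: "t": time; "joint_positions": joint angles; "qd": joint speeds; "joint_efforts": joint torques, N m; "ee_pos": TCP position; "ee_rot": TCP orientation; "contact_force": force on the tool from outside, world axes, zero at the start; "torque": the same for the moment, N m; "opening": finger opening in m.
Only numpy, scipy, OpenCV 4.12 (cv2) and the standard library are available. Lean on these libraries where they do the work, as an engineer would, in place of code of your own. Each camera call takes 0.05 s, during which the arm holds its last target.

## Working session

There is one attempt and no reset: what is moved stays moved. The work goes in short steps, Python scripts to look and compute and a tool call to move; the robot and the scene stay as the last step left them, time stands still between calls to the robot, and variables do not carry over. Pictures are saved under pics/ and viewed, and the job is handed in when it is done.

Besides the shell and the picture viewer there is one more tool, called as name(argument=value, ...), one argument or row to a line, values as JSON. move_arm: Moves the arm, as the interface text tells. Its arguments: {"type":"object","properties":{"steps":{"type":"array","items":{"type":"number"}},"grip_force":{"type":"number"}},"required":["steps"]}

```bash
mkdir -p pics; ls; cat > h.py <<'E'
import numpy as np, cv2
from scipy.spatial.transform import Rotation as R
from bench import telemetry, read_camera, ticket
def cam(name,save=None):
    c=read_camera(name)
    if save: cv2.imwrite('pics/'+save,c['image'])
    return c
def q2R(q): return R.from_quat([q[1],q[2],q[3],q[0]]).as_matrix()
def rot(c):
    a=np.array(c['attitude'],float)
    return a if a.shape==(3,3) else q2R(a)
def foc(c): return c['image'].shape[0]/2/np.tan(np.radians(c['vertical_fov'])/2)
def ray(c,u,v):
    f=foc(c); d=rot(c)@np.array([(u-c['cx'])/f,(v-c['cy'])/f,1.]); return np.array(c['eye'],float),d
def onz(c,u,v,z):
    e,d=ray(c,u,v); return e+d*(z-e[2])/d[2]
def proj(c,p):
    q=rot(c).T@(np.array(p,float)-np.array(c['eye'])); f=foc(c); return np.array([c['cx']+f*q[0]/q[2],c['cy']+f*q[1]/q[2]])
E
python3 - <<'E'
from h import *
for n in ['scene','top','wrist']:
    c=cam(n,n+'0.png'); print(n,{k:v for k,v in c.items() if k!='image'})
print(telemetry.observe())
E
```

```text
pics
scene {'vertical_fov': 56.88187154896741, 'cx': 253.19018676968753, 'cy': 190.28358953707885, 'eye': array([0.21977494, 0.37621336, 0.54002659]), 'attitude': array([ 0.10651528, -0.1718585 ,  0.86265404, -0.46362395])}
top {'vertical_fov': 48.09326491804792, 'cx': 256.3503841897565, 'cy': 191.6618790100116, 'eye': array([ 0.38231121, -0.26017148,  0.91431461]), 'attitude': array([ 0.06141808, -0.70325552,  0.70613544, -0.05506575])}
wrist {'vertical_fov': 63.123263467984216, 'cx': 255.33551979509934, 'cy': 186.8004923956414, 'eye': array([0.16452923, 0.71007657, 0.37304639]), 'attitude': array([0.12648164, 0.80497577, 0.57281866, 0.08885482])}
{'t': 0.15, 'joint_positions': array([-1.32948152,  0.59194171,  0.04832266,  1.60951919, -0.03328331,
        0.94271133, -0.03367177]), 'qd': array([ 0.00032992, -0.00164411, -0.0006435 , -0.00452514, -0.00170693,
       -0.00180571, -0.00060388]), 'joint_efforts': array([ 3.18537815e-03, -5.49247777e+01,  1.54973790e+00, -1.98451191e+01,
        9.59535566e-03,  5.71882279e-03, -1.47608142e-05]), 'ee_pos': array([0.23801866, 0.68413698, 0.23038299]), 'ee_rot': array([-8.81522879e-05,  1.66573336e-01,  9.86028669e-01, -8.83106370e-04]), 'contact_force': array([0.07809508, 0.6693192 , 0.09606569]), 'torque': array([-0.0038129 ,  0.00030503,  0.00962555]), 'opening': 0.08556179226690083}
```

View pics/scene0.png

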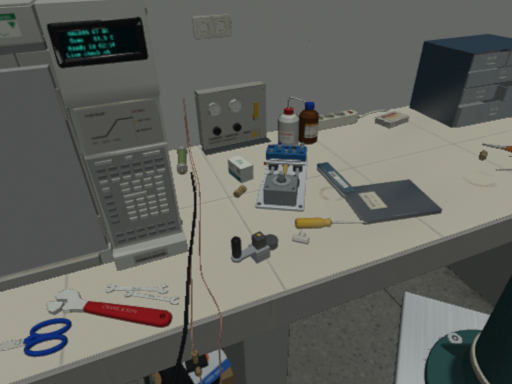

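View pics/top0.png

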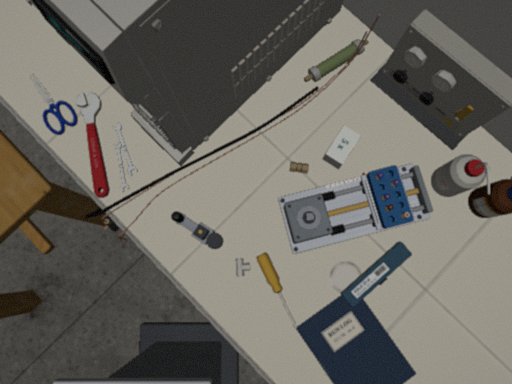

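View pics/wrist0.png

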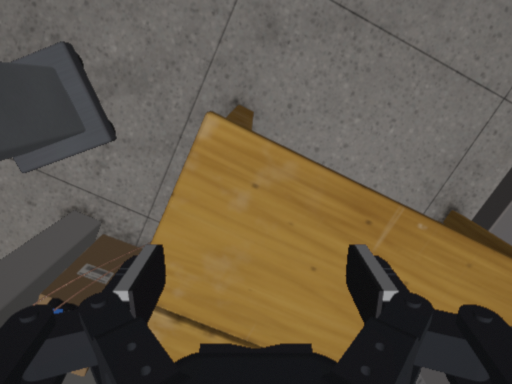

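```bash
python3 - <<'E'
from h import *
c=cam('top'); im=c['image']
a=cv2.resize(im[190:270,150:270],None,fx=6,fy=6,interpolation=cv2.INTER_CUBIC); cv2.imwrite('pics/crank1.png',a)
a=cv2.resize(im[155:265,265:445],None,fx=4.4,fy=4.4,interpolation=cv2.INTER_CUBIC); cv2.imwrite('pics/slide1.png',a)
s=cam('scene')['image']; a=cv2.resize(s[135:270,220:345],None,fx=4.4,fy=4.4,interpolation=cv2.INTER_CUBIC); cv2.imwrite('pics/scene1.png',a)
for z in (0,.058,.078): print(z,[onz(c,u,v,z).round(3) for u,v in((177,216),(203,232),(215,241),(308,216))])
E
```

```text
0 [array([ 0.483, -0.082,  0.   ]), array([ 0.448, -0.139,  0.   ]), array([ 0.429, -0.164,  0.   ]), array([ 0.481, -0.362,  0.   ])]
0.058 [array([ 0.476, -0.094,  0.058]), array([ 0.444, -0.146,  0.058]), array([ 0.426, -0.17 ,  0.058]), array([ 0.475, -0.356,  0.058])]
0.078 [array([ 0.474, -0.098,  0.078]), array([ 0.443, -0.149,  0.078]), array([ 0.425, -0.173,  0.078]), array([ 0.473, -0.353,  0.078])]
```

View pics/crank1.png

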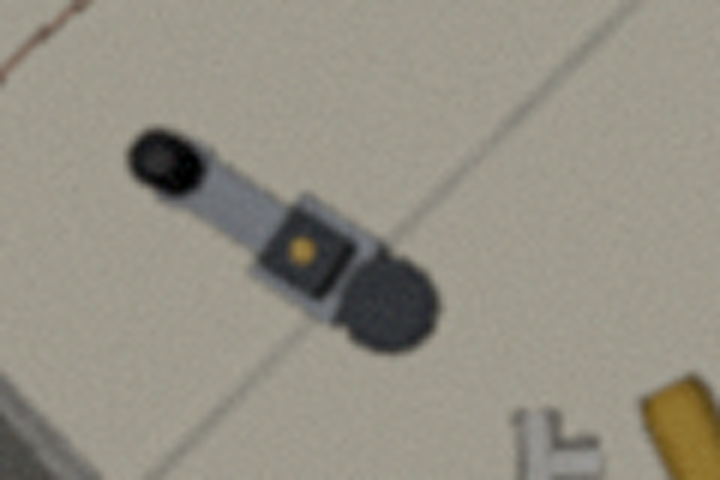

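View pics/slide1.png

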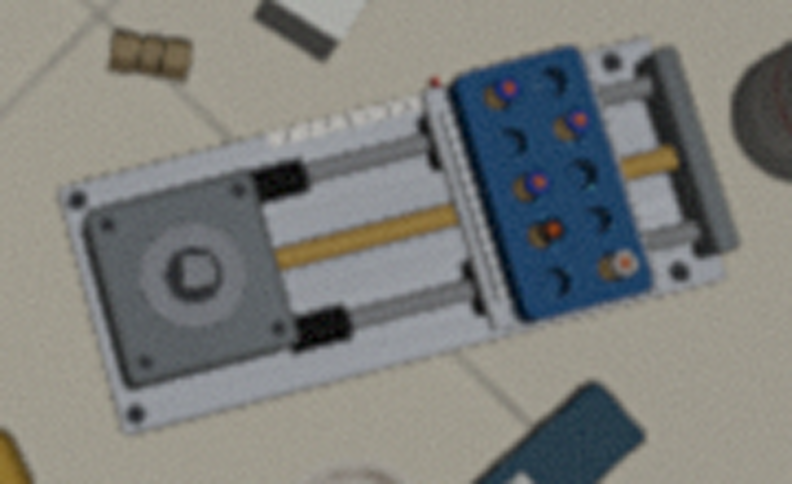

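View pics/scene1.png

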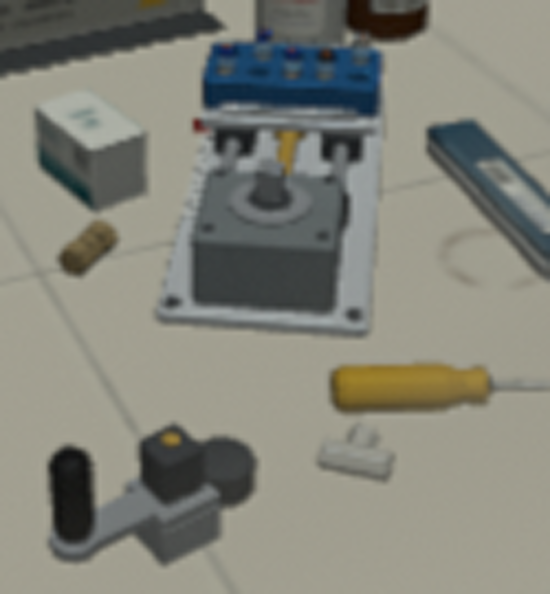

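```bash
python3 - <<'E'
from h import *
c=cam('top'); im=c['image']; s=cam('scene')
f=lambda p,k,o:((p[0]+.5)/k-.5+o[0],(p[1]+.5)/k-.5+o[1])
b=onz(c,*f((303,250),6,(150,190)),.058); k=onz(c,*f((160,157),6,(150,190)),.078); w=onz(c,*f((392,304),6,(150,190)),.034)
print('boss',b,'knob',k,'cw',w, np.linalg.norm((k-b)[:2]),np.linalg.norm((w-b)[:2]))
for a,d in((k,b),(b,w),(k,w)): print(np.degrees(np.arctan2(*(a-d)[[1,0]])))
t=onz(c,*f((201,271),4.4,(265,155)),.086); col=onz(c,*f((190,273),4.4,(265,155)),.066);print('tip',t)
# scene
o=(220,135)
print('scene boss',onz(s,*f((172,439),4.4,o),.058),'tip',onz(s,*f((271,167),4.4,o),.086),'knob',onz(s,*f((70,456),4.4,o),.078))
for nm,p,z in (('hole c1',(77,200),.01),('c2',(135,414),.01),('c3',(612,63),.01),('c4',(680,271),.01)): print(nm,onz(c,*f(p,4.4,(265,155)),z))
# instr corner
print([onz(c,u,v,z).round(3) for u,v,z in((185,158,0),(135,110,.0),(110,60,.3))])
st=telemetry.observe(); print(q2R(st['ee_rot']))
a=cv2.resize(im[195:240,287:332],None,fx=13,fy=13,interpolation=cv2.INTER_CUBIC); cv2.imwrite('pics/sq1.png',a)
E
```

```text
boss [ 0.44555006 -0.14047828  0.058     ] knob [ 0.47452749 -0.096057    0.078     ] cw [ 0.42888952 -0.16771883  0.034     ] 0.05303717196196684 0.03193150082612415
56.88229069400975
58.54970792365524
57.50889774297936
tip [ 0.47163954 -0.35694353  0.086     ]
scene boss [ 0.44474872 -0.14573487  0.058     ] tip [ 0.47064913 -0.35738047  0.086     ] knob [ 0.47351974 -0.09635766  0.078     ]
hole c1 [ 0.51448496 -0.30689551  0.01      ]
c2 [ 0.41199779 -0.33299178  0.01      ]
c3 [ 0.58067209 -0.56815597  0.01      ]
c4 [ 0.4788464  -0.59451941  0.01      ]
[array([ 0.61 , -0.096,  0.   ]), array([0.72 , 0.018, 0.   ]), array([ 0.69 , -0.032,  0.3  ])]
[[-9.44490439e-01  3.28538885e-01 -1.09319782e-04]
 [ 3.28538897e-01  9.44490304e-01 -5.08024790e-04]
 [-6.36544239e-05 -5.15740357e-04 -9.99999865e-01]]
```

View pics/sq1.png

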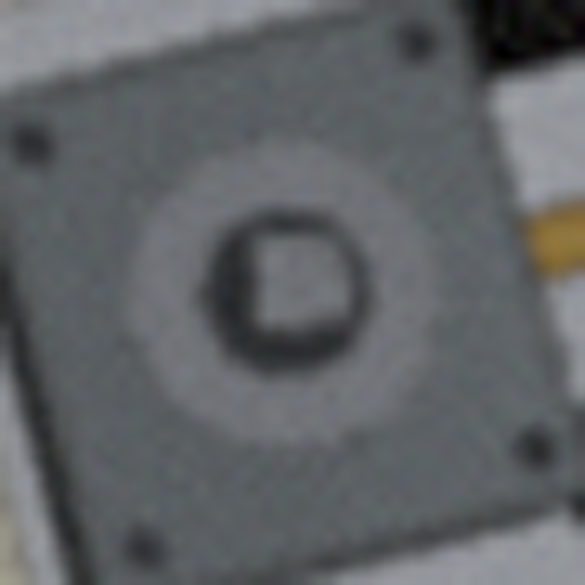

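move_arm(
  steps=[1,0,-6,0,0,1,0,-6,0,0,1,0,-6,0,0,1,0,-6,0,0,1,-6.1,-0.4,0,7.4,1,-6.1,-0.4,0,7.4,1,-6.1,-0.4,0,7.4,1,-6.1,-0.4,0,7.4],
)

```text
t: 1.35
ee_pos: [0.3579, 0.3175, 0.2301]
ee_rot: [-0.001, 0.413, 0.911, 0.003]
contact_force: [0.9, 0.9, -0.8]
opening: 0.0856
```

move_arm(
  steps=[1,-6.1,-0.4,0,7.4,1,-6.1,-0.4,0,7.4,1,-6.1,-0.4,0,7.4,1,-6.1,-0.4,0,7.4,1,-6.1,-0.4,0,7.4,1,-6.1,-0.4,0,7.4,1,-6.1,-0.4,0,7.4,1,-6.1,-0.4,0,7.4,1,0,0,0,0],
)

```text
t: 2.48
ee_pos: [0.454, -0.1563, 0.2303]
ee_rot: [0.002, 0.822, 0.57, 0.01]
contact_force: [0.5, 0.5, -0.7]
opening: 0.085
```

```bash
cat >> h.py <<'E'
def st():
    s=telemetry.observe(); M=q2R(s['ee_rot']); yaw=np.degrees(np.arctan2(M[1,1],M[0,1])); 
    return s,M,yaw
def plan(xyz,yaw_y=None):
    s,M,yaw=st(); d=M.T@(np.array(xyz)-s['ee_pos'])*100
    print('t',round(s['t'],2),'pos',s['ee_pos'].round(4),'yawY',yaw.round(2),'tool shift cm',d.round(2), '' if yaw_y is None else 'turn %.1f'%(-((yaw_y-yaw+90)%180-90)),'F',s['contact_force'].round(2),'T',s['torque'].round(3),'op',s['opening'].round(4),'j7',s['joint_positions'][6].round(2),'tilt',np.degrees(np.arccos(-M[2,2])).round(2))
E
python3 - <<'E'
from h import *
c=cam('wrist','w1.png'); plan((.445,-.143,.2),-32)
for p in ((.445,-.143,.058),(.474,-.096,.078)): print(proj(c,p))
E
```

```text
Traceback (most recent call last):
  File "h.py", line 24, in plan
    print('t',round(s['t'],2),'pos',s['ee_pos'].round(4),'yawY',yaw.round(2),'tool shift cm',d.round(2), '' if yaw_y is None else 'turn %.1f'%(-((yaw_y-yaw+90)%180-90)),'F',s['contact_force'].round(2),'T',s['torque'].round(3),'op',s['opening'].round(4),'j7',s['joint_positions'][6].round(2),'tilt',np.degrees(np.arccos(-M[2,2])).round(2))
                                                                                                                                                                                                                                       ^^^^^^^^^^^^^^^^^^
AttributeError: 'float' object has no attribute 'round'
```

View pics/w1.png

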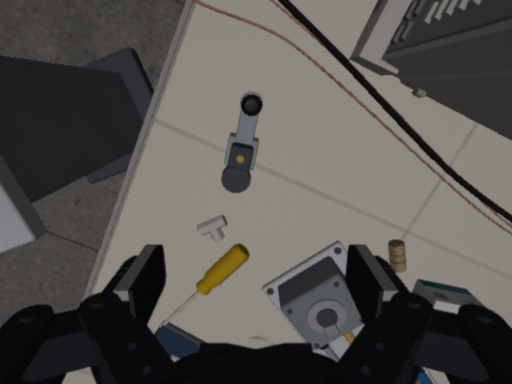

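```bash
sed -i "s/s\['opening'\].round(4)/round(float(s['opening']),4)/" h.py
python3 - <<'E'
from h import *
c=cam('wrist','w2.png'); plan((.445,-.143,.2),-32)
a=cv2.resize(c['image'][80:200,190:300],None,fx=5,fy=5,interpolation=cv2.INTER_CUBIC); cv2.imwrite('pics/w2c.png',a)
for p in ((.445,-.143,.058),(.474,-.096,.078)): print(proj(c,p))
print(onz(c,240,159,.058),onz(c,252,103,.078),onz(c,236,179,.034))
E
```

```text
t 2.58 pos [ 0.4557 -0.1514  0.2299] yawY -19.96 tool shift cm [ 0.38 -1.34  2.98] turn 12.0 F [1.32 0.86 0.12] T [ 0.04   0.022 -0.023] op 0.0852 j7 0.23 tilt 1.24
[239.78905144 162.58765691]
[250.2111662  109.68674756]
[ 0.44655303 -0.13955805  0.058     ] [ 0.47761567 -0.09098806  0.078     ] [ 0.4316078  -0.16382532  0.034     ]
```

View pics/w2c.png

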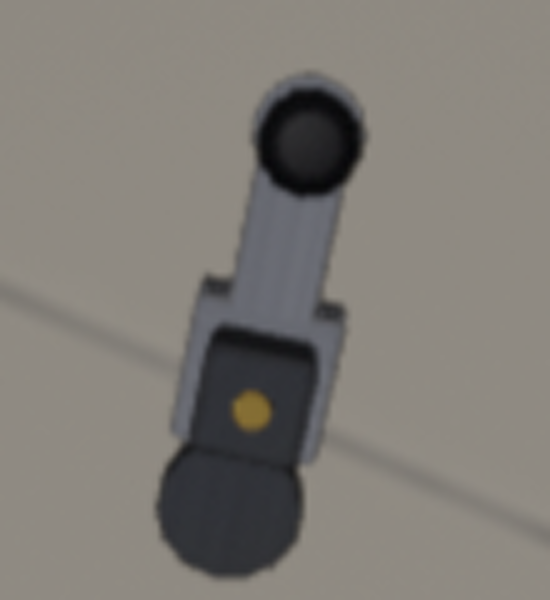

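move_arm(
  steps=[1,0.4,-1.3,2,6,1,0,0,3,6,1,0,0,0,0],
  grip_force=60,
)

```text
t: 2.95
ee_pos: [0.4488, -0.1362, 0.1792]
ee_rot: [-0.001, 0.873, 0.488, 0.013]
contact_force: [-0.1, -0.2, 0.5]
opening: 0.0853
```

```bash
python3 - <<'E'
from h import *
c=cam('wrist','w3.png'); plan((.4455,-.1425,.031),-32)
E
```

```text
t 3.0 pos [ 0.4495 -0.1365  0.1801] yawY -31.51 tool shift cm [-1.08 -0.23 14.89] turn 0.5 F [ 0.7  -0.71  0.08] T [-0.039 -0.042 -0.011] op 0.0855 j7 0.13 tilt 1.56
```

View pics/w3.png

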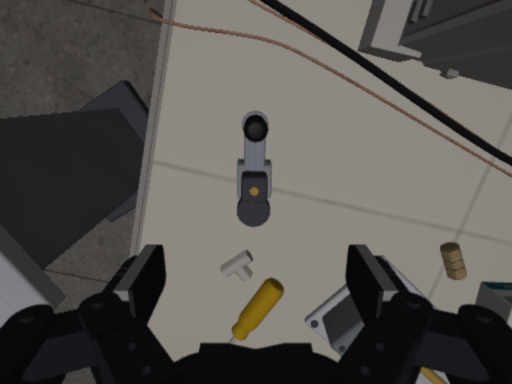

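move_arm(
  steps=[1,-0.8,-0.2,3.5,0.5,1,-0.2,0,3.5,0,1,0,0,2,0,1,0,0,0,0],
)

```text
t: 3.5
ee_pos: [0.4527, -0.1399, 0.0923]
ee_rot: [0.002, 0.87, 0.492, 0.019]
contact_force: [0.2, -0.3, -0.1]
opening: 0.0857
```

```bash
python3 - <<'E'
from h import *
c=cam('wrist','w4.png'); plan((.4455,-.1425,.031),-32); print(proj(c,(.4455,-.1425,.058)));print(st()[1].round(4))
E
```

```text
t 3.55 pos [ 0.4533 -0.1402  0.093 ] yawY -31.1 tool shift cm [-0.79 -0.7   6.16] turn 0.9 F [-0.74 -0.62  1.62] T [ 0.015  0.017 -0.003] op 0.0853 j7 0.32 tilt 2.29
[245.82070714 230.88403841]
[[ 0.5156  0.856   0.0374]
 [ 0.8562 -0.5164  0.0141]
 [ 0.0314  0.0247 -0.9992]]
```

View pics/w4.png

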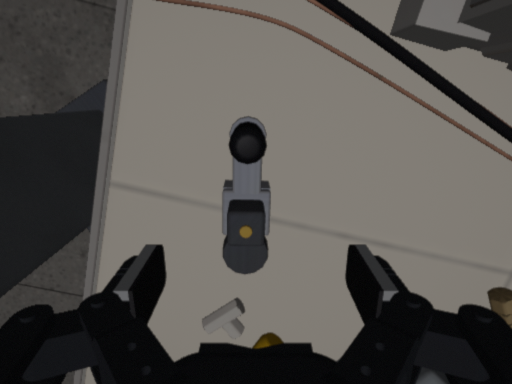

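```bash
python3 - <<'E'
from h import *
s=st()[0];print(s['joint_positions'].round(3),s['qd'].round(3))
E
```

```text
[-0.063  0.545  0.379  2.296 -0.64   0.367  0.324] [-0.012 -0.019  0.024 -0.002 -0.001 -0.001 -0.005]
```

move_arm(
  steps=[1,-0.5,-0.5,1.5,0.9,1,-0.3,-0.2,1.5,0,1,0,0,1.5,0,1,0,0,0,0],
)

```text
t: 4.05
ee_pos: [0.4515, -0.1429, 0.0527]
ee_rot: [0.007, 0.873, 0.488, 0.025]
contact_force: [-0.0, -0.5, -0.3]
opening: 0.0858
```

```bash
python3 - <<'E'
from h import *
c=cam('wrist','w5.png'); plan((.4455,-.1425,.031),-32); print(proj(c,(.4455,-.1425,.058)));print(st()[1].round(4))
E
```

```text
t 4.1 pos [ 0.4518 -0.143   0.0531] yawY -31.65 tool shift cm [-0.37 -0.65  2.18] turn 0.4 F [0.48 0.25 0.86] T [ 0.009  0.007 -0.013] op 0.0853 j7 0.4 tilt 3.04
[244.66863422 257.8476466 ]
[[ 0.5231  0.8507  0.0518]
 [ 0.8515 -0.5243  0.0113]
 [ 0.0368  0.0382 -0.9986]]
```

View pics/w5.png

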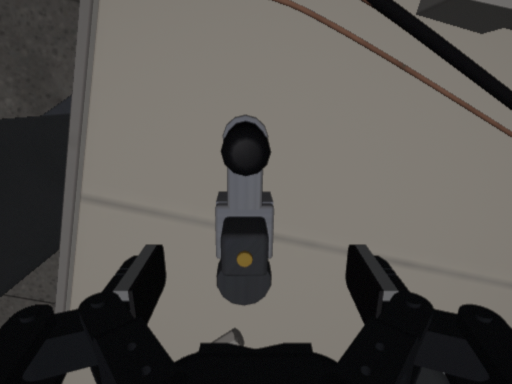

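move_arm(
  steps=[1,-0.3,-0.5,1,0.4,1,0,-0.1,1,0],
)

```text
t: 4.35
ee_pos: [0.4489, -0.1426, 0.0352]
ee_rot: [0.01, 0.874, 0.485, 0.028]
contact_force: [0.1, -0.0, -0.3]
opening: 0.0853
```

```bash
python3 - <<'E'
from h import *
plan((.4465,-.1423,.031),-32); print(st()[1].round(4))
E
```

```text
t 4.35 pos [ 0.4489 -0.1426  0.0352] yawY -31.95 tool shift cm [-0.12 -0.24  0.41] turn 0.1 F [ 0.07 -0.03 -0.27] T [ 0.046  0.083 -0.006] op 0.0853 j7 0.43 tilt 3.36
[[ 0.5273  0.8477  0.058 ]
 [ 0.8488 -0.5286  0.009 ]
 [ 0.0383  0.0444 -0.9983]]
```

move_arm(
  steps=[1,-0.1,-0.3,0.4,0,-1,0,0,0,0,-1,0,0,0,0,-1,0,0,0,0],
)

```text
t: 4.85
ee_pos: [0.4471, -0.1418, 0.0315]
ee_rot: [0.011, 0.874, 0.486, 0.028]
contact_force: [0.2, -0.4, 0.1]
opening: 0.0323
```

```bash
python3 - <<'E'
from h import *
plan((.4465,-.1423,.031),-32); print(st()[1].round(4))
E
```

```text
t 4.85 pos [ 0.4471 -0.1418  0.0315] yawY -31.9 tool shift cm [-0.07 -0.03  0.05] turn 0.1 F [ 0.22 -0.37  0.1 ] T [-0.028  0.075 -0.024] op 0.0323 j7 0.44 tilt 3.47
[[ 0.5265  0.848   0.0598]
 [ 0.8493 -0.5279  0.0088]
 [ 0.039   0.0462 -0.9982]]
```

move_arm(
  steps=[-1,0,0,0,0,-1,0,0,0,0],
)

```text
t: 5.1
ee_pos: [0.4467, -0.1415, 0.0322]
ee_rot: [0.01, 0.874, 0.486, 0.028]
contact_force: [-0.3, -0.9, -1.3]
opening: 0.023
```

```bash
python3 - <<'E'
from h import *
c=cam('wrist','w6.png');plan((.4465,-.1423,.031),-32); print(st()[1].round(4))
E
```

```text
t 5.15 pos [ 0.4467 -0.1415  0.0321] yawY -31.91 tool shift cm [-0.08  0.02  0.11] turn 0.1 F [-0.14 -0.17  0.94] T [0.06  0.18  0.018] op 0.0233 j7 0.44 tilt 3.46
[[ 0.5267  0.848   0.0595]
 [ 0.8491 -0.5281  0.0097]
 [ 0.0397  0.0454 -0.9982]]
```

View pics/w6.png

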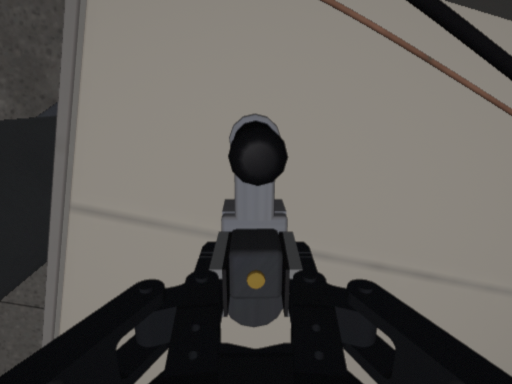

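move_arm(
  steps=[-1,0,0,-1.5,0,-1,0,0,-3,0,-1,0,0,-4,0,-1,0,0,-4,0,-1,0,0,0,0],
  grip_force=80,
)

```text
t: 5.78
ee_pos: [0.4382, -0.1423, 0.1585]
ee_rot: [0.009, 0.874, 0.486, 0.027]
contact_force: [0.4, 0.3, -2.4]
opening: 0.0225
```

```bash
python3 - <<'E'
from h import *
c=cam('wrist','w7.png');plan((.471,-.357,.141),-32); print(st()[1].round(4)); cam('scene','s7.png')
E
```

```text
t 5.83 pos [ 0.4373 -0.1416  0.1572] yawY -31.86 tool shift cm [-16.58  14.16   1.54] turn 0.1 F [ 0.71 -0.61 -3.32] T [-0.023  0.091  0.039] op 0.0226 j7 0.24 tilt 3.08
[[ 0.5262  0.8487  0.0524]
 [ 0.8495 -0.5275  0.012 ]
 [ 0.0378  0.0382 -0.9986]]
```

View pics/w7.png

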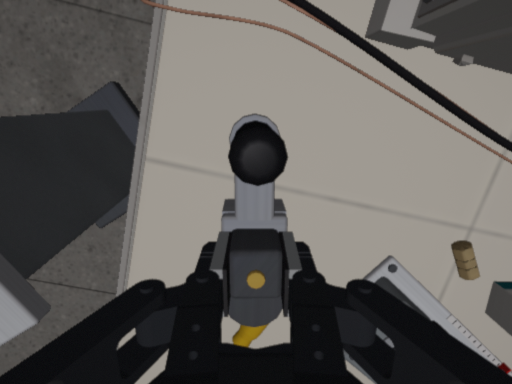

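View pics/s7.png

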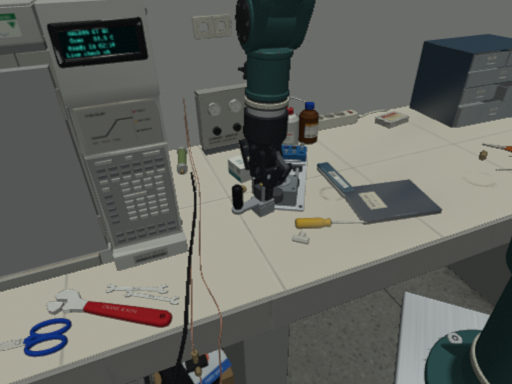

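```bash
python3 - <<'E'
from h import *
c=cam('top','t7.png'); im=cv2.imread('pics/top0.png')
k=20;o=(300,205)
a=cv2.resize(im[205:228,300:323],None,fx=k,fy=k,interpolation=cv2.INTER_CUBIC)
g=cv2.GaussianBlur(cv2.cvtColor(a,cv2.COLOR_BGR2GRAY),(0,0),4)
cv2.imwrite('pics/sq2.png',g)
print(g[::40,::40])
for th in (85,90,95,100,105,110):
    n,l,s,ce=cv2.connectedComponentsWithStats((g>th).astype('u1') if 0 else (g>th).astype(np.uint8))
    i=l[int((216.3-205)*k),int((310.3-300)*k)]
    if i==0: continue
    m=(l==i).astype(np.uint8); cn=max(cv2.findContours(m,0,1)[0],key=cv2.contourArea)
    P=np.array([onz(c,(p[0]+.5)/k-.5+o[0],(p[1]+.5)/k-.5+o[1],.086)[:2] for p in cn[:,0]])*1000
    r=cv2.minAreaRect(P.astype(np.float32)); print(th,r)
E
```

```text
[[ 94  94  97  88 100  96  97  97  94  91  95  98]
 [ 94  95 102 104 115 113 111  99  99  97  96  98]
 [ 96 110 111 113 113 116 114 114 108  98  96  97]
 [114 112 115 105  90  93 102 114 110 107  98  97]
 [116 114  87  62  79  79  83  96 115 113 102  98]
 [116 111  55  63 115 113 109  77 109 114 109  98]
 [114  98  49  50 115 110 115  89  99 114 111  95]
 [114 102  50  58 117 114 101  72 104 114 109  98]
 [116 115  73  44  58  52  50  72 115 115 104  96]
 [116 114 108  75  55  58  77 108 116 114 101  98]
 [112 118 114 115 111 113 116 116 117 107  96  96]
 [ 90 102 113 114 116 116 113 114 109  97  96  97]]
85 ((471.6605224609375, -356.225341796875), (14.245619773864746, 13.671259880065918), 89.74775695800781)
90 ((471.60284423828125, -356.19647216796875), (13.741644859313965, 13.200552940368652), 89.42169952392578)
95 ((471.6475830078125, -356.1974182128906), (13.170947074890137, 12.711094856262207), 89.41851043701172)
100 ((471.6192932128906, -356.2279968261719), (12.53504467010498, 12.144709587097168), 88.71112060546875)
105 ((471.5387878417969, -356.2068786621094), (12.008773803710938, 11.462564468383789), 88.02214813232422)
```

View pics/sq2.png

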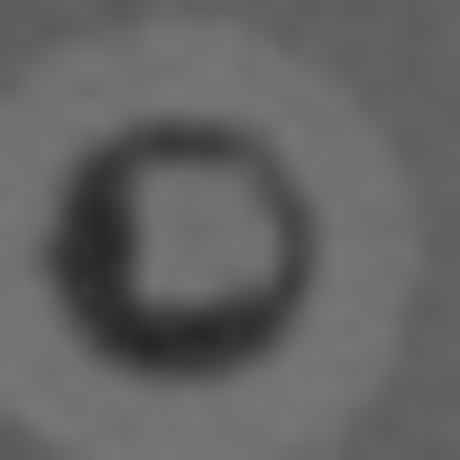

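View pics/t7.png

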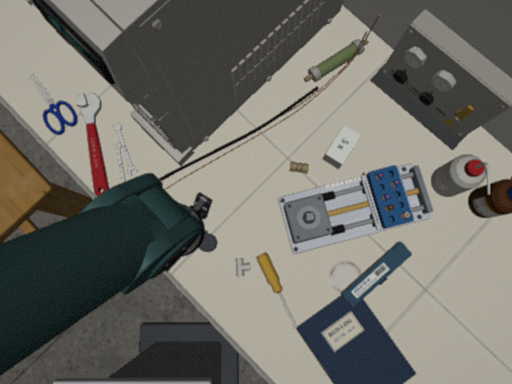

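```bash
cat >> h.py <<'E'
# grasp transform: at w6 crank upright at bench
_M=np.array([[ 0.5267,0.848,0.0595],[0.8491,-0.5281,0.0097],[0.0397,0.0454,-0.9982]]); _p=np.array([.4467,-.1415,.0321])
_a=np.radians(58.1); _C=np.array([[np.cos(_a),-np.sin(_a),0],[np.sin(_a),np.cos(_a),0],[0,0,1]])
def crank(org=(.4455,-.1425,0.)):
    s,M,y=st(); Rr=M@_M.T; o=s['ee_pos']+Rr@(np.array(org)-_p); C=Rr@_C
    print('t',round(s['t'],2),'crank o',o.round(4),'xang',np.degrees(np.arctan2(C[1,0],C[0,0])).round(1),'z',C[:,2].round(3),'F',s['contact_force'].round(1),'T',s['torque'].round(2),'op',round(float(s['opening']),4))
    return o,C,M
E
python3 - <<'E'
from h import *
c=cam('wrist')
# dot now
im=c['image'];hsv=cv2.cvtColor(im,cv2.COLOR_BGR2HSV);m=cv2.inRange(hsv,(15,120,90),(30,255,255));m[:230]=0;m[310:]=0;m[:,:200]=0;m[:,310:]=0
M=cv2.moments(m);u,v=M['m10']/M['m00'],M['m01']/M['m00'];print(u,v)
o,C,Mt=crank(); print('pred dot',proj(c,o+C@[0,0,.058]))
d=Mt.T@(np.array([.4713,-.3566,.115])-o)*100;print(d.round(2))
E
```

```text
255.41596638655463 279.79411764705884
t 5.97 crank o [ 0.4344 -0.1423  0.1234] xang 58.1 z [ 0.011 -0.003  1.   ] F [-0.5  0.2 -2.5] T [-0.    0.08 -0.04] op 0.0224
pred dot [256.10775228 277.86605982]
[-16.29  14.41   0.74]
```

move_arm(
  steps=[-1,-4,3.6,0,0,-1,-4,3.6,0,0,-1,-4,3.6,0,0,-1,-3,2.7,0,0,-1,0,0,0,-10.5,-1,0,0,0,-10.5,-1,0,0,0,-10.5,-1,0,0,0,0],
)

```text
t: 6.98
ee_pos: [0.4667, -0.342, 0.1376]
ee_rot: [-0.0, 0.703, 0.711, 0.019]
contact_force: [0.5, 0.9, -2.3]
opening: 0.0228
```

```bash
cat > g.py <<'E'
from h import *
import sys
def go(x=.4713,y=-.3566,z=.095,ang=90):
    o,C,Mt=crank(); d=Mt.T@(np.array([x,y,z])-o)*100
    print('shift',d.round(2),'turn',-round(ang-float(np.degrees(np.arctan2(C[1,0],C[0,0]))),1))
E
python3 - <<'E'
from g import *
go(); plan((0,0,0)); cam('scene','s8.png');cam('wrist','w8.png');cam('top','t8.png')
E
```

```text
t 6.97 crank o [ 0.4657 -0.3439  0.1056] xang 90.6 z [0.019 0.012 1.   ] F [ 0.5  0.9 -2.3] T [-0.01 -0.   -0.02] op 0.0228
shift [-1.3   0.52  1.04] turn 0.6
t 6.97 pos [ 0.4667 -0.342   0.1376] yawY 0.58 tool shift cm [ 34.31 -46.67  13.49]  F [ 0.47  0.86 -2.27] T [-0.013 -0.    -0.016] op 0.0228 j7 0.96 tilt 2.18
```

View pics/w8.png

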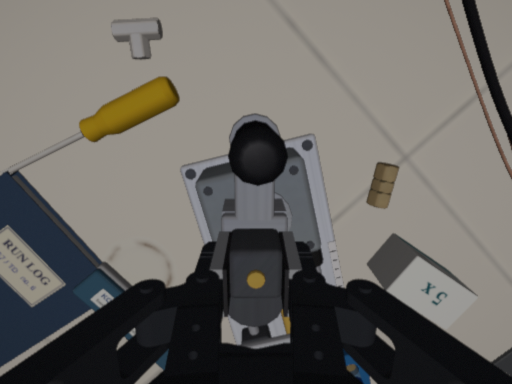

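View pics/s8.png

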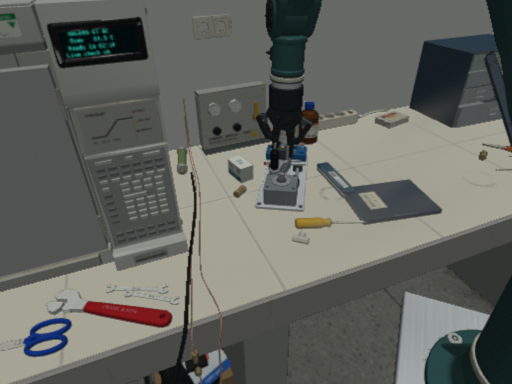

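View pics/t8.png

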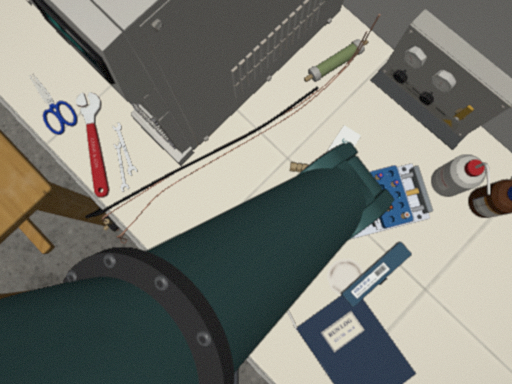

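move_arm(
  steps=[-1,-0.7,0.3,0,0.6,-1,-0.6,0.3,0.3,0,-1,0,0,0,0],
)

```text
t: 7.5
ee_pos: [0.4743, -0.3558, 0.1346]
ee_rot: [0.0, 0.708, 0.706, 0.018]
contact_force: [-0.4, 0.2, -2.6]
opening: 0.0225
```

```bash
python3 - <<'E'
from g import *
go(); s=cam('scene'); cv2.imwrite('pics/s9.png',cv2.resize(s['image'][130:215,240:325],None,fx=6.5,fy=6.5,interpolation=cv2.INTER_CUBIC));cam('wrist','w9.png')
E
```

```text
t 7.5 crank o [ 0.4732 -0.3577  0.1025] xang 89.8 z [0.019 0.014 1.   ] F [-0.4  0.2 -2.6] T [-0.02  0.06 -0.01] op 0.0225
shift [ 0.09 -0.21  0.75] turn -0.2
```

View pics/s9.png

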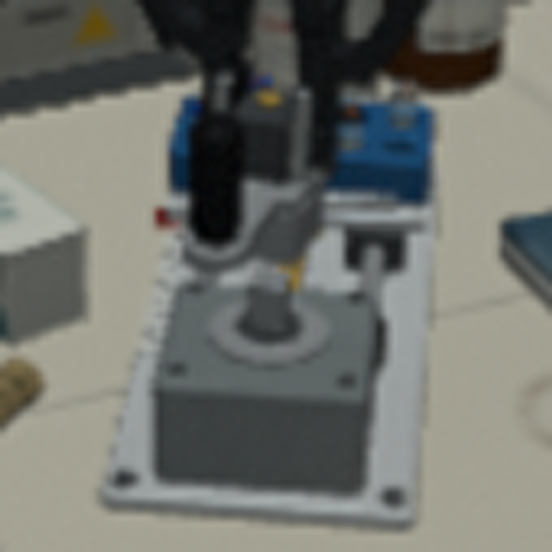

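move_arm(
  steps=[-1,0.1,-0.2,0.5,0,-1,0,0,0.3,0,-1,0,0,0,0],
)

```text
t: 7.98
ee_pos: [0.4718, -0.3532, 0.1262]
ee_rot: [-0.0, 0.708, 0.706, 0.019]
contact_force: [-0.2, -0.5, -2.1]
opening: 0.0226
```

```bash
python3 - <<'E'
from g import *
go()
E
```

```text
t 7.97 crank o [ 0.4706 -0.3551  0.0941] xang 89.9 z [0.02  0.013 1.   ] F [-0.2 -0.5 -2.1] T [-0.01  0.08  0.07] op 0.0226
shift [-0.15  0.07 -0.09] turn -0.1
```

move_arm(
  steps=[-1,-0.15,0.05,0.3,0,-1,-0.05,0,0.3,0,-1,0,0,0.2,0],
)

```text
t: 8.35
ee_pos: [0.4727, -0.3552, 0.1178]
ee_rot: [-0.0, 0.708, 0.706, 0.019]
contact_force: [-0.3, -0.6, -1.4]
opening: 0.0228
```

```bash
python3 - <<'E'
from g import *
go(z=.066)
E
```

```text
t 8.35 crank o [ 0.4716 -0.3571  0.0857] xang 89.9 z [0.019 0.013 1.   ] F [-0.3 -0.6 -1.4] T [-0.03  0.1  -0.04] op 0.0228
shift [-0.   -0.08  1.97] turn -0.1
```

move_arm(
  steps=[-1,0,0,0.2,0,-1,0,0,0.2,0,-1,0,0,0.2,0],
)

```text
t: 8.72
ee_pos: [0.4731, -0.3557, 0.1115]
ee_rot: [0.0, 0.708, 0.706, 0.019]
contact_force: [-0.4, -0.5, -1.2]
opening: 0.0228
```

```bash
python3 - <<'E'
from g import *
go(z=.066)
E
```

```text
t 8.72 crank o [ 0.472  -0.3576  0.0795] xang 89.8 z [0.019 0.014 1.   ] F [-0.4 -0.5 -1.2] T [-0.11  0.04 -0.02] op 0.0228
shift [ 0.07 -0.1   1.35] turn -0.2
```

move_arm(
  steps=[-1,0,0,0.3,0,-1,0,0,0.3,0,-1,0,0,0.2,0],
)

```text
t: 9.1
ee_pos: [0.4732, -0.3557, 0.103]
ee_rot: [0.001, 0.708, 0.706, 0.018]
contact_force: [-0.6, -0.4, -1.5]
opening: 0.0229
```

```bash
python3 - <<'E'
from g import *
go(z=.066);  s=cam('scene'); cv2.imwrite('pics/s10.png',cv2.resize(s['image'][130:215,240:325],None,fx=6.5,fy=6.5,interpolation=cv2.INTER_CUBIC))
E
```

```text
t 9.1 crank o [ 0.4721 -0.3577  0.0709] xang 89.8 z [0.019 0.014 1.   ] F [-0.6 -0.4 -1.5] T [-0.16  0.09  0.02] op 0.0229
shift [ 0.1 -0.1  0.5] turn -0.2
```

View pics/s10.png

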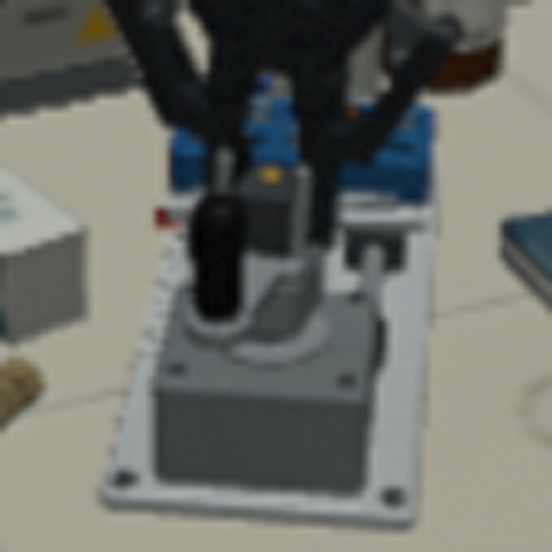

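Going on smoothly onto the square; the last few mm, with the force watched.

move_arm(
  steps=[-1,0,0,0.2,0,-1,0,0,0.2,0,-1,0,0,0.1,0],
)

```text
t: 9.52
ee_pos: [0.4732, -0.3559, 0.0979]
ee_rot: [0.001, 0.708, 0.706, 0.018]
contact_force: [-1.7, -0.1, 6.5]
opening: 0.0228
```

```bash
python3 - <<'E'
from g import *
go(z=.066)
E
```

```text
t 9.53 crank o [ 0.4721 -0.3578  0.0659] xang 89.8 z [0.019 0.014 1.   ] F [-1.7 -0.1  6.5] T [ 0.1   0.39 -0.01] op 0.0228
shift [ 0.12 -0.08 -0.01] turn -0.2
```

move_arm(
  steps=[-1,0,0,0,0,-1,0,0,0,0,1,0,0,0,0,1,0,0,0,0,1,0,0,0,0,1,0,0,0,0],
)

```text
t: 10.28
ee_pos: [0.4743, -0.3556, 0.0984]
ee_rot: [0.001, 0.708, 0.706, 0.019]
contact_force: [-0.5, -1.3, -0.0]
opening: 0.0857
```

```bash
python3 - <<'E'
from g import *
plan((.472,-.357,.17),0); w=cam('wrist','w11.png')
E
```

```text
t 10.28 pos [ 0.4743 -0.3556  0.0984] yawY -0.14 tool shift cm [ 0.04 -0.02 -7.16] turn -0.1 F [-0.46 -1.31 -0.05] T [-0.022  0.092  0.015] op 0.0857 j7 0.99 tilt 2.18
```

View pics/w11.png

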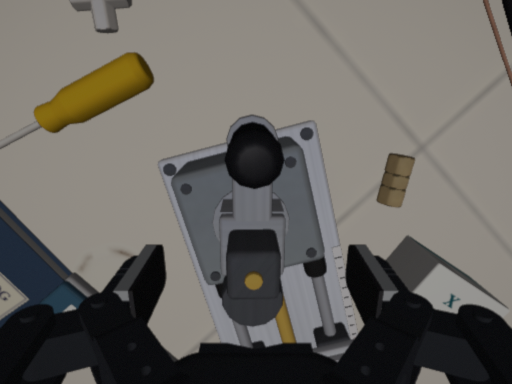

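```bash
python3 - <<'E'
from g import *
w=cam('wrist')
print(onz(w,254,281,.124),onz(w,254.5,153.5,.144))
E
```

```text
[ 0.47329951 -0.35862703  0.124     ] [ 0.47314893 -0.2989151   0.144     ]
```

move_arm(
  steps=[1,0,0,-3,0,1,0,0,-3,0,1,0,0,-1.5,0,1,0,0,0,0],
)

```text
t: 10.88
ee_pos: [0.4716, -0.3571, 0.1744]
ee_rot: [0.0, 0.708, 0.706, 0.019]
contact_force: [-1.2, 0.0, -0.1]
opening: 0.0855
```

```bash
python3 - <<'E'
from g import *
w=cam('wrist','w12.png'); plan((.4721,-.3025,.17),0);  s=cam('scene'); cv2.imwrite('pics/s12.png',cv2.resize(s['image'][130:215,240:325],None,fx=6.5,fy=6.5,interpolation=cv2.INTER_CUBIC))
E
```

```text
t 10.93 pos [ 0.4713 -0.3567  0.1737] yawY -0.14 tool shift cm [5.4  0.06 0.52] turn -0.1 F [ 0.24 -0.51 -0.36] T [-0.045 -0.02   0.025] op 0.0855 j7 0.93 tilt 2.14
```

View pics/w12.png

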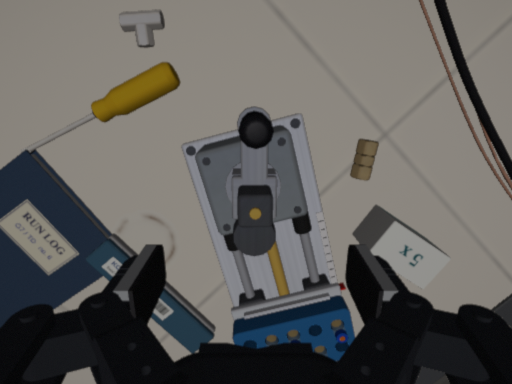

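View pics/s12.png

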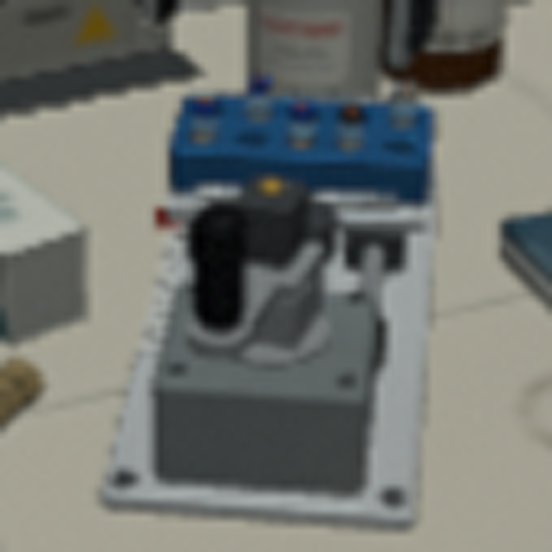

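move_arm(
  steps=[1,2.7,0.1,0,0,1,2.7,0,-0.3,0,1,0,0,0,0],
)

```text
t: 11.35
ee_pos: [0.4701, -0.3003, 0.174]
ee_rot: [-0.004, 0.708, 0.706, 0.017]
contact_force: [0.0, -0.2, 0.0]
opening: 0.0853
```

```bash
python3 - <<'E'
from g import *
w=cam('wrist','w13.png'); plan((.4731,-.302,.12),0); print(st()[1].round(3)); print(proj(w,(.4728,-.302,.144)),proj(w,(.4725,-.358,.124)))
E
```

```text
t 11.4 pos [ 0.47   -0.3018  0.1741] yawY -0.26 tool shift cm [-0.18  0.21  5.42] turn -0.3 F [ 0.4  -0.11 -1.21] T [-0.048 -0.008 -0.019] op 0.0852 j7 0.85 tilt 2.0
[[ 0.004  1.     0.019]
 [ 1.    -0.005  0.029]
 [ 0.029  0.019 -0.999]]
[258.282572   226.97619969] [257.07678373 288.22035103]
```

View pics/w13.png

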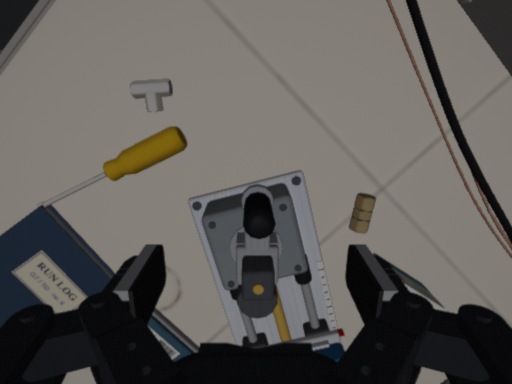

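move_arm(
  steps=[1,-0.1,0.2,2,0.3,1,-0.05,0,2,0,1,0,0,1,0,1,0,0,0,0],
)

```text
t: 11.9
ee_pos: [0.4725, -0.3069, 0.1215]
ee_rot: [-0.003, 0.712, 0.702, 0.016]
contact_force: [0.9, 0.2, -0.6]
opening: 0.085
```

```bash
python3 - <<'E'
from g import *
w=cam('wrist','w14.png'); plan((.4735,-.301,.107),0); print(proj(w,(.473,-.302,.144)),proj(w,(.4725,-.357,.124)))
E
```

```text
t 11.95 pos [ 0.4727 -0.3072  0.1219] yawY -0.83 tool shift cm [0.58 0.04 1.51] turn -0.8 F [-0.64  0.94  0.13] T [0.025 0.032 0.003] op 0.0857 j7 0.9 tilt 1.81
[256.43557931 261.11971603] [256.01045598 332.14825348]
```

View pics/w14.png

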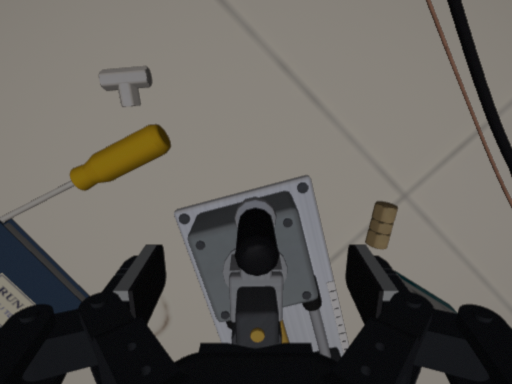

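move_arm(
  steps=[1,0.6,0.05,0.8,-0.8,1,0.1,0,0.8,0,-1,0,0,0,0,-1,0,0,0,0,-1,0,0,0,0,-1,0,0,0,0,-1,0,0,0,0],
  grip_force=40,
)

```text
t: 12.82
ee_pos: [0.4747, -0.3001, 0.1069]
ee_rot: [-0.0, 0.707, 0.707, 0.016]
contact_force: [0.7, 0.3, 0.0]
opening: 0.0196
```

```bash
python3 - <<'E'
from g import *
w=cam('wrist','w15.png'); plan((.4735,-.301,.107),0)
E
```

```text
t 12.88 pos [ 0.4747 -0.3001  0.1069] yawY 0.03 tool shift cm [-0.09 -0.11 -0.02] turn 0.0 F [-0.11  0.16  0.07] T [-0.015  0.12  -0.022] op 0.0191 j7 0.92 tilt 1.85
```

View pics/w15.png

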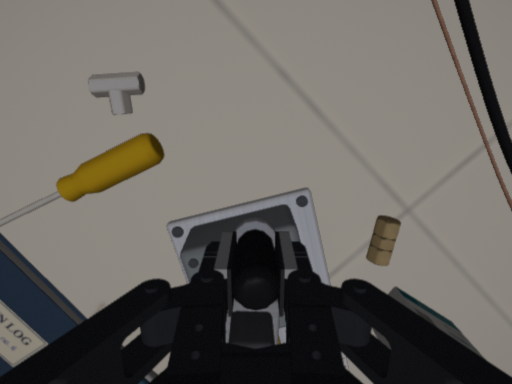

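```bash
cat > wnd.py <<'E'
from h import *
def rows(step,n,c=(.4724,-.3551),r=.055,z=.107,pull=0.5,gain=1.0):
    s,M,yaw=st(); p=s['ee_pos']; d=p[:2]-np.array(c); th=np.arctan2(d[1],d[0]); rr=np.hypot(*d)
    rad=d/rr; F=s['contact_force']; print('t',round(s['t'],2),'th %.1f r %.4f z %.4f yaw %.2f'%(np.degrees(th),rr,p[2],yaw),'F',F.round(1),'Frad %.1f Ftan(ccw) %.1f'%(F[:2]@rad,F[:2]@[-rad[1],rad[0]]),'T',s['torque'].round(2),'op',round(float(s['opening']),4),'M z',M[:,2].round(3),'js',s['joint_positions'].round(2))
    cur=p.copy(); out=[]
    for i in range(n):
        t2=th-np.radians(step)*(i+1)
        tgt=np.array([c[0]+r*np.cos(t2),c[1]+r*np.sin(t2),z if i==0 else cur[2]])
        if i==0: tgt[2]=p[2]+(z-p[2])*pull
        e=M.T@((tgt-cur))*100*gain; cur=tgt; out.append(e)
    print(np.array(out).round(2).tolist())
E
python3 - <<'E'
from wnd import *
rows(15,6)
E
```

```text
t 12.88 th 87.7 r 0.0550 z 0.1069 yaw 0.03 F [-0.1  0.2  0.1] Frad 0.2 Ftan(ccw) 0.1 T [-0.01  0.12 -0.02] op 0.0191 M z [ 0.022  0.023 -0.999] js [ 0.26  0.59  0.33  2.08 -0.43  0.53  0.92]
[[-0.25, 1.41, 0.02], [-0.6, 1.3, 0.01], [-0.92, 1.1, 0.0], [-1.17, 0.83, -0.01], [-1.35, 0.49, -0.02], [-1.43, 0.13, -0.03]]
```

move_arm(
  steps=[-1,-0.25,1.4,0,0,-1,-0.6,1.3,0,0,-1,-0.9,1.1,0,0],
)

```text
t: 13.25
ee_pos: [0.5122, -0.3166, 0.1068]
ee_rot: [-0.004, 0.706, 0.708, 0.016]
contact_force: [-3.2, -0.2, 1.7]
opening: 0.0192
```

```bash
python3 - <<'E'
from wnd import *
rows(15,8)
E
```

```text
t 13.25 th 44.0 r 0.0554 z 0.1068 yaw 0.08 F [-3.2 -0.2  1.7] Frad -2.4 Ftan(ccw) 2.1 T [-0.11  0.93 -0.01] op 0.0192 M z [ 0.017  0.027 -0.999] js [ 0.26  0.63  0.34  1.99 -0.42  0.59  0.89]
[[-1.18, 0.82, -0.03], [-1.34, 0.52, -0.03], [-1.43, 0.16, -0.04], [-1.42, -0.21, -0.04], [-1.32, -0.57, -0.05], [-1.12, -0.89, -0.05], [-0.85, -1.15, -0.04], [-0.52, -1.34, -0.04]]
```

move_arm(
  steps=[-1,-1.18,0.82,0,0,-1,-1.34,0.52,0,0,-1,-1.43,0.16,0,0,-1,-1.42,-0.2,0,0,-1,-1.32,-0.55,0,0,-1,-1.12,-0.9,0,0],
)

```text
t: 14.0
ee_pos: [0.5105, -0.3968, 0.1055]
ee_rot: [-0.01, 0.706, 0.708, 0.017]
contact_force: [-2.4, 5.8, 6.7]
opening: 0.0195
```

```bash
python3 - <<'E'
from wnd import *
rows(15,8); 
c=cam('scene','s16.png')
E
```

```text
t 14.0 th -47.6 r 0.0565 z 0.1055 yaw 0.11 F [-2.4  5.8  6.7] Frad -5.9 Ftan(ccw) 2.2 T [1.35 0.65 0.07] op 0.0195 M z [ 0.011  0.038 -0.999] js [ 0.38  0.68  0.34  1.88 -0.4   0.67  0.98]
[[-0.71, -1.28, -0.12], [-0.49, -1.35, -0.03], [-0.12, -1.43, -0.02], [0.26, -1.41, -0.01], [0.61, -1.3, 0.01], [0.93, -1.1, 0.02], [1.18, -0.82, 0.04], [1.35, -0.49, 0.05]]
```

View pics/s16.png

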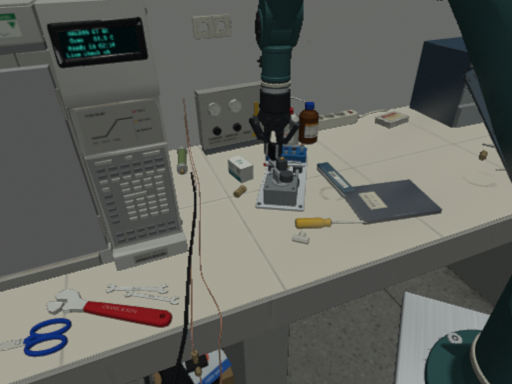

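move_arm(
  steps=[-1,-0.7,-1.28,-0.1,0,-1,-0.48,-1.35,-0.05,0,-1,-0.12,-1.43,-0.03,0,-1,0.26,-1.41,-0.02,0,-1,0.61,-1.3,0,0,-1,0.93,-1.1,0,0],
)

```text
t: 14.8
ee_pos: [0.433, -0.394, 0.1065]
ee_rot: [-0.005, 0.707, 0.707, 0.02]
contact_force: [5.5, 1.3, -3.8]
opening: 0.0191
```

```bash
python3 - <<'E'
from wnd import *
rows(15,8); 
E
```

```text
t 14.8 th -135.4 r 0.0554 z 0.1065 yaw -0.01 F [ 5.5  1.3 -3.8] Frad -4.8 Ftan(ccw) 3.0 T [ 0.27 -1.15 -0.01] op 0.0191 M z [ 0.021  0.035 -0.999] js [ 0.46  0.61  0.32  2.02 -0.41  0.58  1.07]
[[1.17, -0.84, -0.0], [1.33, -0.54, 0.04], [1.42, -0.18, 0.05], [1.42, 0.2, 0.05], [1.32, 0.56, 0.06], [1.13, 0.88, 0.06], [0.87, 1.14, 0.05], [0.54, 1.33, 0.05]]
```

move_arm(
  steps=[-1,1.17,-0.84,0.05,0,-1,1.32,-0.54,0.05,0,-1,1.4,-0.18,0.05,0,-1,1.4,0.2,0.05,0,-1,1.3,0.56,0.05,0,-1,1.12,0.88,0.05,0],
)

```text
t: 15.55
ee_pos: [0.4311, -0.3184, 0.1065]
ee_rot: [-0.001, 0.708, 0.706, 0.016]
contact_force: [-0.1, -3.4, -2.6]
opening: 0.0191
```

```bash
python3 - <<'E'
from wnd import *
rows(15,8,z=.1062);s=cam('scene'); cv2.imwrite('pics/s17.png',cv2.resize(s['image'][130:215,240:325],None,fx=6.5,fy=6.5,interpolation=cv2.INTER_CUBIC))
E
```

```text
t 15.55 th 138.4 r 0.0553 z 0.1065 yaw -0.21 F [-0.1 -3.4 -2.6] Frad -2.2 Ftan(ccw) 2.7 T [-0.83  0.08 -0.02] op 0.0191 M z [ 0.022  0.023 -0.999] js [ 0.34  0.57  0.32  2.14 -0.43  0.5   0.99]
[[0.93, 1.1, 0.06], [0.63, 1.29, 0.04], [0.28, 1.41, 0.04], [-0.1, 1.43, 0.03], [-0.47, 1.36, 0.02], [-0.8, 1.19, 0.01], [-1.08, 0.94, -0.0], [-1.29, 0.63, -0.02]]
```

View pics/s17.png

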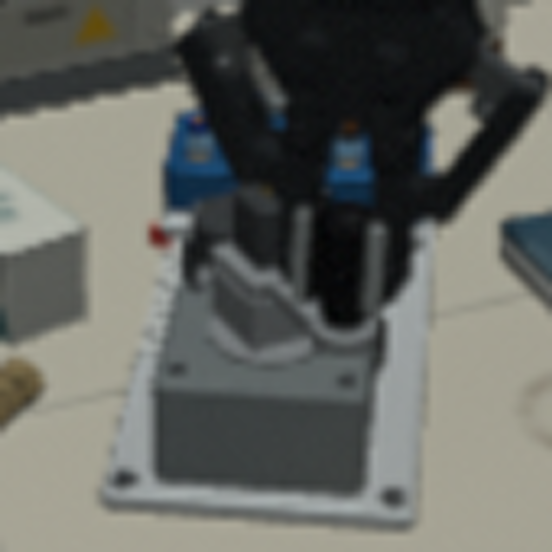

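move_arm(
  steps=[-1,0.93,1.1,0.1,0,-1,0.63,1.29,0.05,0,-1,0.28,1.41,0.03,0,-1,-0.1,1.43,0.03,0,-1,-0.47,1.36,0.03,0,-1,-0.8,1.19,0,0,-1,-1.08,0.94,-0.02,0,-1,-1.28,0.63,-0.03,0],
)

```text
t: 16.6
ee_pos: [0.5244, -0.3339, 0.106]
ee_rot: [-0.009, 0.707, 0.707, 0.013]
contact_force: [-3.0, -0.0, 5.5]
opening: 0.0194
```

```bash
python3 - <<'E'
from wnd import *
rows(15,9,z=.1062)
E
```

```text
t 16.6 th 22.2 r 0.0561 z 0.1060 yaw -0.03 F [-3.  -0.   5.5] Frad -2.8 Ftan(ccw) 1.1 T [0.06 1.21 0.05] op 0.0194 M z [ 0.006  0.032 -0.999] js [ 0.27  0.65  0.35  1.94 -0.42  0.64  0.9 ]
[[-1.43, 0.26, -0.05], [-1.44, -0.01, -0.05], [-1.38, -0.38, -0.05], [-1.24, -0.72, -0.04], [-1.01, -1.02, -0.04], [-0.71, -1.25, -0.03], [-0.36, -1.39, -0.02], [0.01, -1.44, -0.01], [0.38, -1.38, 0.0]]
```

move_arm(
  steps=[-1,-1.43,0.25,-0.06,0,-1,-1.43,-0.02,-0.08,0,-1,-1.37,-0.38,-0.08,0,-1,-1.23,-0.72,-0.07,0,-1,-1.0,-1.02,-0.06,0,-1,-0.7,-1.25,-0.05,0,-1,-0.35,-1.39,-0.03,0,-1,0.01,-1.43,0,0],
)

```text
t: 17.6
ee_pos: [0.4696, -0.4099, 0.107]
ee_rot: [-0.008, 0.706, 0.708, 0.018]
contact_force: [2.6, -1.5, -1.4]
opening: 0.0191
```

```bash
python3 - <<'E'
from wnd import *
rows(15,9,z=.1062); s=cam('scene'); cv2.imwrite('pics/s18.png',cv2.resize(s['image'][130:215,240:325],None,fx=6.5,fy=6.5,interpolation=cv2.INTER_CUBIC))
E
```

```text
t 17.6 th -92.9 r 0.0549 z 0.1070 yaw 0.22 F [ 2.6 -1.5 -1.4] Frad 1.4 Ftan(ccw) 2.7 T [-0.5  -0.54 -0.06] op 0.0191 M z [ 0.014  0.036 -0.999] js [ 0.43  0.65  0.34  1.93 -0.41  0.64  1.04]
[[0.25, -1.41, 0.03], [0.62, -1.29, 0.0], [0.94, -1.09, 0.02], [1.18, -0.81, 0.03], [1.35, -0.48, 0.04], [1.43, -0.11, 0.05], [1.41, 0.27, 0.05], [1.29, 0.62, 0.06], [1.09, 0.94, 0.05]]
```

View pics/s18.png

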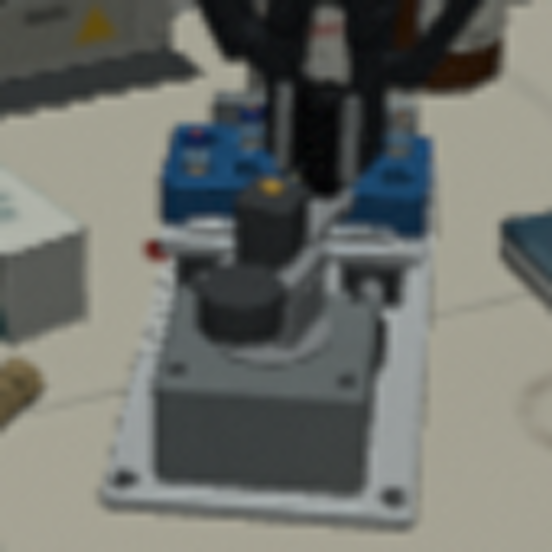

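move_arm(
  steps=[-1,0.25,-1.41,0.08,0,-1,0.62,-1.29,0.03,0,-1,0.94,-1.09,0.04,0,-1,1.18,-0.81,0.05,0,-1,1.35,-0.48,0.06,0,-1,1.42,-0.11,0.06,0,-1,1.4,0.27,0.06,0,-1,1.28,0.62,0.06,0],
)

```text
t: 18.65
ee_pos: [0.4276, -0.3225, 0.1066]
ee_rot: [0.0, 0.705, 0.709, 0.018]
contact_force: [4.5, -6.3, -6.5]
opening: 0.0193
```

```bash
python3 - <<'E'
from wnd import *
rows(15,9,z=.1062)
E
```

```text
t 18.65 th 144.0 r 0.0554 z 0.1066 yaw 0.37 F [ 4.5 -6.3 -6.5] Frad -7.3 Ftan(ccw) 2.4 T [-1.41 -0.74 -0.06] op 0.0193 M z [ 0.026  0.026 -0.999] js [ 0.35  0.56  0.31  2.14 -0.44  0.49  1.02]
[[1.01, 1.03, 0.07], [0.74, 1.23, 0.05], [0.4, 1.38, 0.05], [0.03, 1.44, 0.04], [-0.35, 1.39, 0.03], [-0.69, 1.26, 0.02], [-1.0, 1.03, 0.0], [-1.23, 0.74, -0.01], [-1.38, 0.4, -0.02]]
```

move_arm(
  steps=[-1,1.0,0.95,0.18,0,-1,0.7,1.23,0.08,0,-1,0.4,1.38,0.05,0,-1,0.03,1.43,0.04,0,-1,-0.35,1.38,0.03,0,-1,-0.7,1.25,0,0],
)

```text
t: 19.4
ee_pos: [0.4905, -0.3026, 0.1063]
ee_rot: [-0.013, 0.704, 0.71, 0.016]
contact_force: [-0.6, 4.8, 11.2]
opening: 0.019
```

```bash
python3 - <<'E'
from wnd import *
rows(15,9,z=.1062); s=cam('scene'); cv2.imwrite('pics/s19.png',cv2.resize(s['image'][130:215,240:325],None,fx=6.5,fy=6.5,interpolation=cv2.INTER_CUBIC)); cam('top','t19.png')
E
```

```text
t 19.4 th 71.0 r 0.0555 z 0.1063 yaw 0.51 F [-0.6  4.8 11.2] Frad 4.3 Ftan(ccw) 2.1 T [0.93 0.2  0.01] op 0.019 M z [ 0.003  0.041 -0.999] js [ 0.25  0.61  0.34  2.03 -0.43  0.58  0.91]
[[-0.7, 1.26, -0.02], [-0.96, 1.07, -0.04], [-1.2, 0.78, -0.05], [-1.36, 0.44, -0.05], [-1.43, 0.08, -0.06], [-1.4, -0.3, -0.06], [-1.28, -0.65, -0.05], [-1.07, -0.96, -0.05], [-0.78, -1.2, -0.04]]
```

View pics/s19.png

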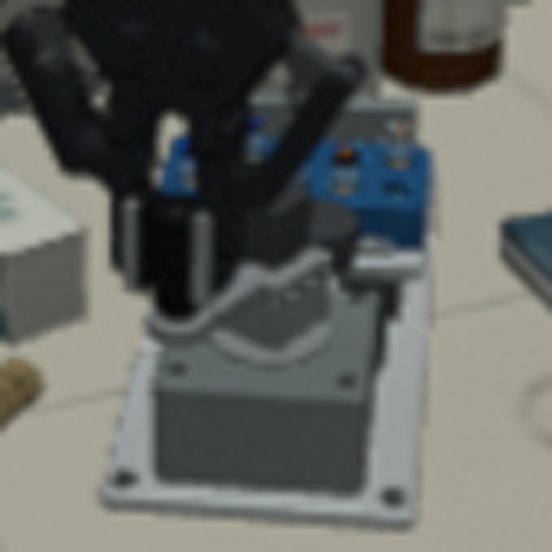

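View pics/t19.png

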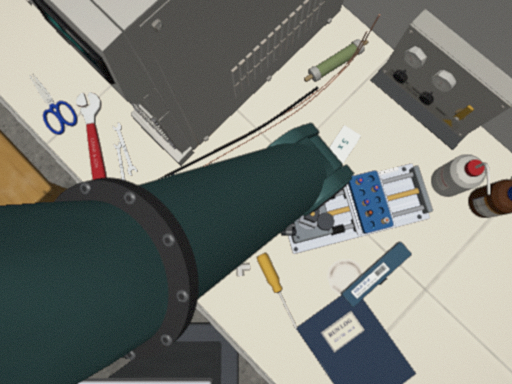

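```bash
python3 - <<'E'
from h import *
a=cv2.imread('pics/t19.png')[155:265,285:435]; b=cv2.imread('pics/top0.png')[155:265,285:435]
cv2.imwrite('pics/t19c.png',cv2.resize(np.hstack([b,a]),None,fx=2.6,fy=2.6,interpolation=cv2.INTER_CUBIC))
c=cv2.imread('pics/s19.png')
E
```

```text
(no output)
```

View pics/t19c.png

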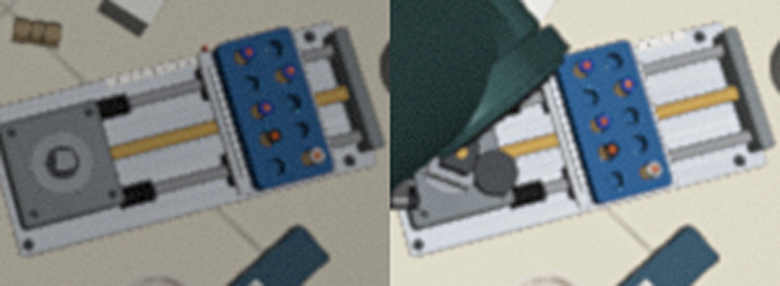

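move_arm(
  steps=[-1,-0.7,1.25,-0.1,0,-1,-0.97,1.07,-0.06,0,-1,-1.2,0.78,-0.06,0,-1,-1.36,0.44,-0.06,0,-1,-1.43,0.07,-0.06,0,-1,-1.39,-0.3,-0.06,0,-1,-1.27,-0.65,-0.06,0],
)

```text
t: 20.38
ee_pos: [0.5196, -0.3845, 0.1063]
ee_rot: [-0.017, 0.702, 0.712, 0.017]
contact_force: [1.8, 2.5, 0.9]
opening: 0.0195
```

```bash
python3 - <<'E'
from wnd import *
rows(15,9,z=.1062)
E
```

```text
t 20.38 th -31.9 r 0.0556 z 0.1063 yaw 0.85 F [1.8 2.5 0.9] Frad 0.2 Ftan(ccw) 3.0 T [ 0.3  -0.46  0.02] op 0.0195 M z [ 0.     0.048 -0.999] js [ 0.35  0.68  0.35  1.87 -0.41  0.69  0.97]
[[-1.06, -0.98, -0.05], [-0.82, -1.18, -0.04], [-0.49, -1.35, -0.02], [-0.12, -1.43, -0.01], [0.25, -1.41, 0.01], [0.61, -1.3, 0.03], [0.93, -1.1, 0.04], [1.18, -0.82, 0.06], [1.35, -0.49, 0.06]]
```

move_arm(
  steps=[-1,-1.05,-0.98,-0.05,0,-1,-0.82,-1.18,-0.05,0,-1,-0.49,-1.35,-0.03,0,-1,-0.12,-1.43,0,0,-1,0.25,-1.41,0.02,0],
)

```text
t: 21.0
ee_pos: [0.45, -0.4068, 0.1055]
ee_rot: [-0.02, 0.703, 0.711, 0.019]
contact_force: [5.7, 6.3, 2.1]
opening: 0.0191
```

```bash
python3 - <<'E'
from wnd import *
rows(8,7,z=.1062)
s=cam('scene'); cv2.imwrite('pics/s20.png',cv2.resize(s['image'][130:215,240:325],None,fx=6.5,fy=6.5,interpolation=cv2.INTER_CUBIC))
a=cam('top')['image'][155:265,285:435]; cv2.imwrite('pics/t20.png',cv2.resize(a,None,fx=5,fy=5,interpolation=cv2.INTER_CUBIC))
E
```

```text
t 21.0 th -113.4 r 0.0563 z 0.1055 yaw 0.68 F [5.7 6.3 2.1] Frad -8.0 Ftan(ccw) 2.7 T [ 1.27 -1.41 -0.08] op 0.0191 M z [-0.002  0.055 -0.998] js [ 0.45  0.65  0.34  1.95 -0.4   0.65  1.07]
[[0.48, -0.62, -0.01], [0.45, -0.62, 0.03], [0.53, -0.55, 0.03], [0.6, -0.47, 0.03], [0.66, -0.38, 0.04], [0.71, -0.29, 0.04], [0.74, -0.18, 0.04]]
```

View pics/t20.png

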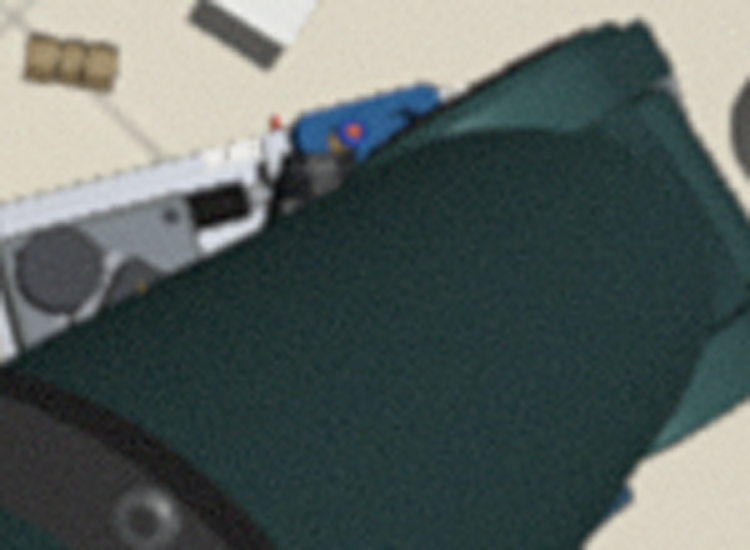

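View pics/s20.png

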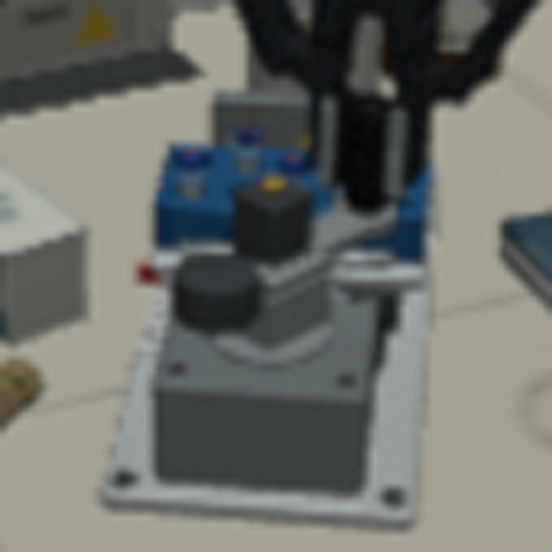

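move_arm(
  steps=[-1,0.48,-0.6,0,0,-1,0.46,-0.62,0.03,0,-1,0.54,-0.55,0.03,0,-1,0.6,-0.47,0.03,0],
)

```text
t: 21.6
ee_pos: [0.4264, -0.386, 0.1065]
ee_rot: [-0.018, 0.703, 0.711, 0.019]
contact_force: [6.3, 1.8, 0.3]
opening: 0.0193
```

```bash
python3 - <<'E'
from wnd import *
rows(5,7,z=.1062)
a=cam('top')['image'][155:265,285:435]; cv2.imwrite('pics/t21.png',cv2.resize(a,None,fx=5,fy=5,interpolation=cv2.INTER_CUBIC))
E
```

```text
t 21.6 th -146.1 r 0.0555 z 0.1065 yaw 0.67 F [6.3 1.8 0.3] Frad -6.3 Ftan(ccw) 2.0 T [ 0.04 -1.48 -0.06] op 0.0193 M z [ 0.001  0.051 -0.999] js [ 0.45  0.61  0.33  2.03 -0.41  0.6   1.08]
[[0.44, -0.21, 0.04], [0.43, -0.21, 0.02], [0.45, -0.17, 0.02], [0.46, -0.13, 0.02], [0.47, -0.09, 0.02], [0.48, -0.05, 0.02], [0.48, -0.01, 0.02]]
```

View pics/t21.png

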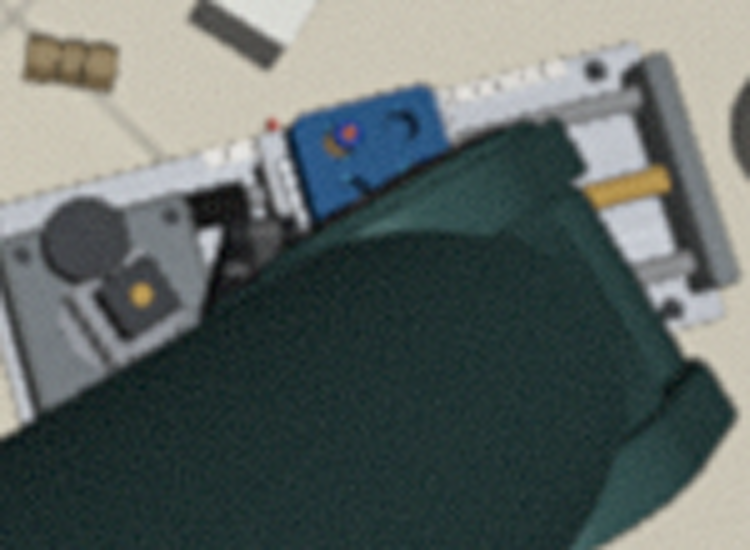

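move_arm(
  steps=[-1,0.17,-0.05,0,0,-1,0.14,-0.06,0,0,-1,0.14,-0.06,0,0,-1,0.14,-0.06,0,0,-1,0.14,-0.05,0,0,-1,0.14,-0.05,0,0],
)

```text
t: 22.4
ee_pos: [0.4224, -0.3783, 0.107]
ee_rot: [-0.016, 0.703, 0.711, 0.018]
contact_force: [4.7, -0.7, -2.1]
opening: 0.0193
```

```bash
python3 - <<'E'
from wnd import *
rows(1.6,10,z=.1062)
E
```

```text
t 22.4 th -155.1 r 0.0551 z 0.1070 yaw 0.67 F [ 4.7 -0.7 -2.1] Frad -3.9 Ftan(ccw) 2.6 T [-0.18 -1.09 -0.02] op 0.0193 M z [ 0.002  0.048 -0.999] js [ 0.44  0.6   0.33  2.05 -0.41  0.59  1.08]
[[0.14, -0.05, 0.05], [0.14, -0.06, 0.01], [0.14, -0.05, 0.01], [0.15, -0.05, 0.01], [0.15, -0.05, 0.01], [0.15, -0.04, 0.01], [0.15, -0.04, 0.01], [0.15, -0.03, 0.01], [0.15, -0.03, 0.01], [0.15, -0.02, 0.01]]
```

move_arm(
  steps=[-1,0.14,-0.05,0.06,0,-1,0.15,-0.06,0.02,0,-1,0.15,-0.05,0.01,0,-1,0.15,-0.05,0.01,0,-1,0.16,-0.05,0.01,0,-1,0.16,-0.04,0.01,0,-1,0.16,-0.04,0.01,0,-1,0.16,-0.03,0.01,0],
)

```text
t: 23.4
ee_pos: [0.4187, -0.3674, 0.107]
ee_rot: [-0.014, 0.703, 0.711, 0.017]
contact_force: [3.4, -2.0, -0.5]
opening: 0.0188
```

```bash
python3 - <<'E'
from wnd import *
rows(1.6,10,z=.1062)
a=cam('top')['image'][155:265,285:435]; cv2.imwrite('pics/t22.png',cv2.resize(a,None,fx=5,fy=5,interpolation=cv2.INTER_CUBIC))
E
```

```text
t 23.4 th -167.1 r 0.0550 z 0.1070 yaw 0.62 F [ 3.4 -2.  -0.5] Frad -2.9 Ftan(ccw) 2.7 T [-0.39 -1.13 -0.05] op 0.0188 M z [ 0.004  0.044 -0.999] js [ 0.42  0.59  0.33  2.07 -0.41  0.57  1.07]
[[0.15, -0.03, 0.05], [0.15, -0.03, 0.01], [0.15, -0.02, 0.01], [0.15, -0.02, 0.01], [0.15, -0.01, 0.01], [0.15, -0.01, 0.01], [0.15, -0.01, 0.01], [0.15, -0.0, 0.01], [0.15, 0.0, 0.01], [0.15, 0.01, 0.01]]
```

View pics/t22.png

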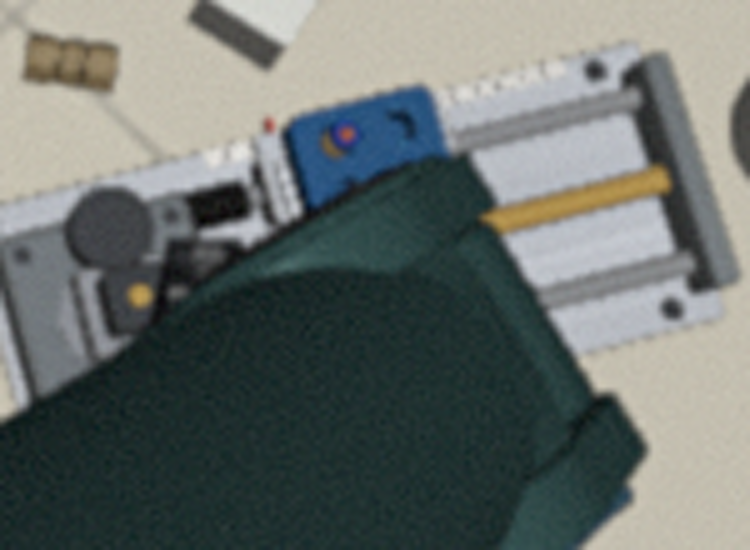

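move_arm(
  steps=[-1,0.16,-0.03,0.06,0,-1,0.16,-0.03,0.01,0,-1,0.16,-0.02,0.01,0,-1,0.16,-0.02,0.01,0,-1,0.16,-0.01,0.01,0,-1,0.16,0,0.01,0,-1,0.16,0,0.01,0,-1,0.16,0,0.01,0,-1,0.16,0.01,0.01,0,-1,0.16,0.01,0.01,0],
)

```text
t: 24.7
ee_pos: [0.4174, -0.3525, 0.1069]
ee_rot: [-0.012, 0.704, 0.71, 0.016]
contact_force: [3.5, -2.3, 1.8]
opening: 0.0192
```

```bash
python3 - <<'E'
from wnd import *
rows(1.6,12,z=.1062)
E
```

```text
t 24.7 th 177.3 r 0.0550 z 0.1069 yaw 0.54 F [ 3.5 -2.3  1.8] Frad -3.7 Ftan(ccw) 2.2 T [-0.68 -0.97 -0.02] op 0.0192 M z [ 0.005  0.04  -0.999] js [ 0.4   0.58  0.33  2.1  -0.42  0.55  1.06]
[[0.15, 0.01, 0.04], [0.15, 0.02, 0.01], [0.15, 0.02, 0.01], [0.15, 0.02, 0.01], [0.15, 0.03, 0.01], [0.15, 0.03, 0.01], [0.15, 0.04, 0.01], [0.15, 0.04, 0.01], [0.15, 0.04, 0.01], [0.15, 0.05, 0.01], [0.14, 0.05, 0.01], [0.14, 0.06, 0.01]]
```

Steady 2–3 N; total 990°. On, still in small steps.

move_arm(
  steps=[-1,0.16,0.02,0.02,0,-1,0.16,0.02,0,0,-1,0.16,0.03,0,0,-1,0.16,0.03,0,0,-1,0.16,0.03,0.01,0,-1,0.16,0.04,0.01,0,-1,0.16,0.04,0.01,0,-1,0.15,0.05,0.01,0,-1,0.15,0.05,0.01,0,-1,0.15,0.06,0.01,0],
)

```text
t: 25.95
ee_pos: [0.4204, -0.3372, 0.1069]
ee_rot: [-0.012, 0.704, 0.71, 0.015]
contact_force: [1.6, -3.4, 2.2]
opening: 0.0192
```

```bash
python3 - <<'E'
from wnd import *
rows(1.6,12,z=.1062)
a=cam('top')['image'][155:265,285:435]; cv2.imwrite('pics/t23.png',cv2.resize(a,None,fx=5,fy=5,interpolation=cv2.INTER_CUBIC))
E
```

```text
t 25.95 th 161.0 r 0.0550 z 0.1069 yaw 0.49 F [ 1.6 -3.4  2.2] Frad -2.6 Ftan(ccw) 2.7 T [-0.83 -0.75 -0.01] op 0.0192 M z [ 0.004  0.038 -0.999] js [ 0.37  0.58  0.33  2.12 -0.42  0.53  1.03]
[[0.14, 0.06, 0.04], [0.14, 0.06, 0.01], [0.14, 0.06, 0.01], [0.14, 0.07, 0.01], [0.14, 0.07, 0.01], [0.14, 0.07, 0.01], [0.13, 0.08, 0.01], [0.13, 0.08, 0.01], [0.13, 0.08, 0.01], [0.13, 0.09, 0.01], [0.12, 0.09, 0.01], [0.12, 0.09, 0.01]]
```

View pics/t23.png

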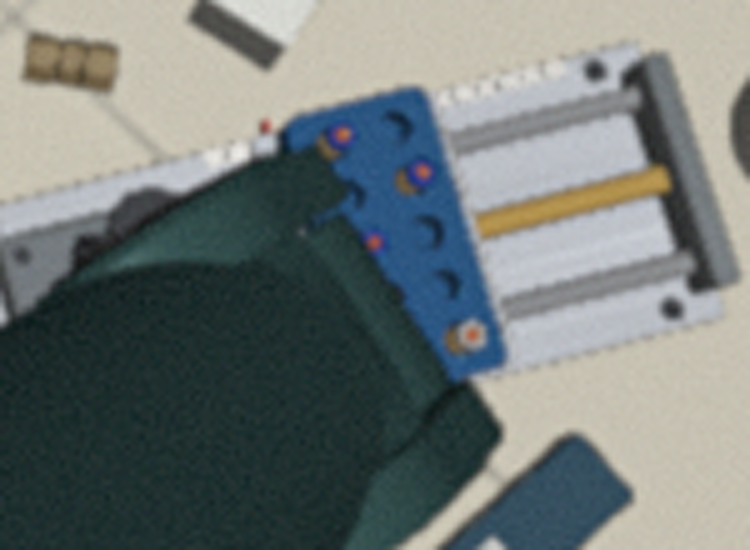

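move_arm(
  steps=[-1,0.14,0.06,0.02,0,-1,0.14,0.06,0,0,-1,0.14,0.06,0,0,-1,0.14,0.07,0.01,0,-1,0.14,0.07,0.01,0,-1,0.14,0.08,0.01,0,-1,0.13,0.08,0.01,0,-1,0.13,0.08,0.01,0,-1,0.13,0.09,0.01,0,-1,0.13,0.09,0.01,0],
)

```text
t: 27.25
ee_pos: [0.4271, -0.3234, 0.1067]
ee_rot: [-0.012, 0.704, 0.71, 0.014]
contact_force: [1.6, -3.2, 2.6]
opening: 0.0192
```

```bash
python3 - <<'E'
from wnd import *
rows(1.6,12,z=.1062)
E
```

```text
t 27.25 th 145.0 r 0.0552 z 0.1067 yaw 0.44 F [ 1.6 -3.2  2.6] Frad -3.1 Ftan(ccw) 1.7 T [-1.01 -0.54  0.01] op 0.0192 M z [ 0.004  0.037 -0.999] js [ 0.34  0.57  0.33  2.12 -0.43  0.53  1.01]
[[0.11, 0.11, 0.03], [0.12, 0.09, 0.0], [0.12, 0.1, 0.0], [0.12, 0.1, 0.0], [0.11, 0.1, 0.0], [0.11, 0.11, 0.0], [0.11, 0.11, 0.0], [0.1, 0.11, 0.0], [0.1, 0.12, 0.0], [0.1, 0.12, 0.0], [0.09, 0.12, 0.0], [0.09, 0.12, 0.0]]
```

move_arm(
  steps=[-1,0.11,0.11,0,0,-1,0.12,0.09,0,0,-1,0.12,0.1,0,0,-1,0.12,0.1,0,0,-1,0.11,0.11,0,0,-1,0.11,0.11,0,0,-1,0.11,0.11,0,0,-1,0.1,0.12,0,0,-1,0.1,0.12,0,0,-1,0.1,0.12,0,0],
)

```text
t: 28.5
ee_pos: [0.4373, -0.3122, 0.1068]
ee_rot: [-0.012, 0.704, 0.709, 0.013]
contact_force: [1.0, -4.6, 2.4]
opening: 0.0197
```

```bash
python3 - <<'E'
from wnd import *
rows(1.6,12,z=.1062)
a=cam('top')['image'][155:265,285:435]; cv2.imwrite('pics/t24.png',cv2.resize(a,None,fx=5,fy=5,interpolation=cv2.INTER_CUBIC))
s=cam('scene'); cv2.imwrite('pics/s24.png',cv2.resize(s['image'][130:215,240:325],None,fx=6.5,fy=6.5,interpolation=cv2.INTER_CUBIC))
E
```

```text
t 28.5 th 129.3 r 0.0554 z 0.1068 yaw 0.40 F [ 1.  -4.6  2.4] Frad -4.2 Ftan(ccw) 2.2 T [-1.19 -0.38  0.01] op 0.0197 M z [ 0.002  0.036 -0.999] js [ 0.31  0.58  0.34  2.12 -0.43  0.53  0.98]
[[0.06, 0.14, 0.03], [0.09, 0.12, 0.0], [0.09, 0.13, 0.0], [0.08, 0.13, 0.0], [0.08, 0.13, 0.0], [0.08, 0.13, 0.0], [0.07, 0.13, 0.0], [0.07, 0.14, 0.0], [0.07, 0.14, 0.0], [0.06, 0.14, 0.0], [0.06, 0.14, 0.0], [0.05, 0.14, 0.0]]
```

View pics/t24.png

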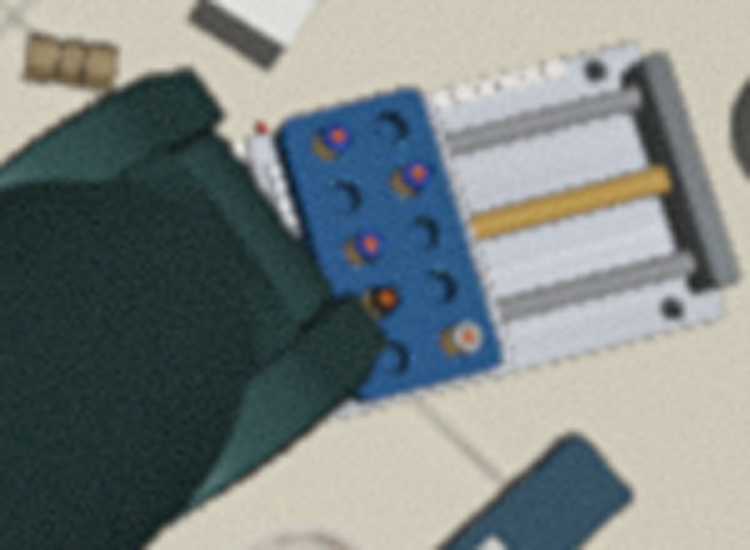

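View pics/s24.png

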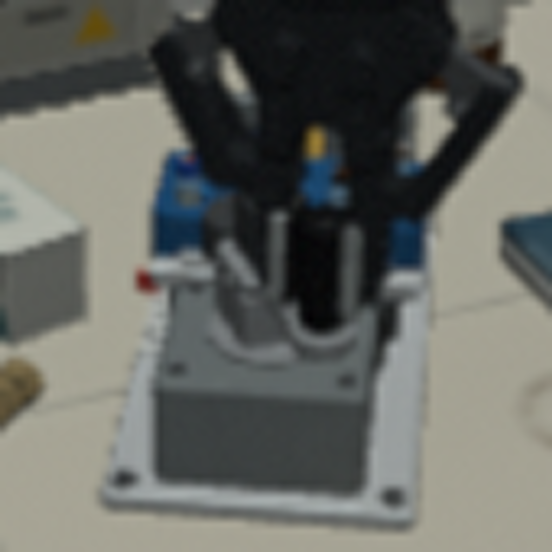

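move_arm(
  steps=[-1,0.07,0.14,0.02,0,-1,0.09,0.13,0,0,-1,0.08,0.13,0,0,-1,0.08,0.14,0,0,-1,0.08,0.14,0,0,-1,0.07,0.14,0,0,-1,0.07,0.14,0,0,-1,0.06,0.14,0,0,-1,0.06,0.15,0,0,-1,0.05,0.15,0,0],
)

```text
t: 29.85
ee_pos: [0.4501, -0.3042, 0.1066]
ee_rot: [-0.014, 0.705, 0.709, 0.013]
contact_force: [-0.6, -3.9, 3.6]
opening: 0.019
```

```bash
python3 - <<'E'
from wnd import *
rows(1.6,12,z=.1066)
E
```

```text
t 29.85 th 113.6 r 0.0555 z 0.1066 yaw 0.38 F [-0.6 -3.9  3.6] Frad -3.3 Ftan(ccw) 2.1 T [-1.19 -0.01  0.01] op 0.019 M z [-0.001  0.037 -0.999] js [ 0.28  0.58  0.34  2.1  -0.43  0.54  0.95]
[[0.01, 0.16, 0.0], [0.05, 0.14, 0.0], [0.05, 0.15, 0.0], [0.05, 0.15, 0.0], [0.04, 0.15, 0.0], [0.04, 0.15, 0.0], [0.03, 0.15, 0.0], [0.03, 0.15, 0.0], [0.03, 0.15, 0.0], [0.02, 0.15, 0.0], [0.02, 0.15, 0.0], [0.01, 0.15, 0.0]]
```

move_arm(
  steps=[-1,0.02,0.16,-0.01,0,-1,0.05,0.15,0,0,-1,0.05,0.15,0,0,-1,0.04,0.15,0,0,-1,0.04,0.15,0,0,-1,0.04,0.15,0,0,-1,0.03,0.16,0,0,-1,0.03,0.16,0,0,-1,0.02,0.16,0,0,-1,0.02,0.16,0,0],
)

```text
t: 31.1
ee_pos: [0.4646, -0.2999, 0.1065]
ee_rot: [-0.016, 0.705, 0.709, 0.012]
contact_force: [-1.7, -4.3, 3.0]
opening: 0.0192
```

```bash
python3 - <<'E'
from wnd import *
rows(1.6,12,z=.1066)
a=cam('top')['image'][155:265,285:435]; cv2.imwrite('pics/t25.png',cv2.resize(a,None,fx=5,fy=5,interpolation=cv2.INTER_CUBIC))
E
```

```text
t 31.1 th 98.0 r 0.0557 z 0.1065 yaw 0.36 F [-1.7 -4.3  3. ] Frad -4.0 Ftan(ccw) 2.3 T [-1.21  0.24  0.04] op 0.0192 M z [-0.005  0.039 -0.999] js [ 0.26  0.59  0.35  2.08 -0.43  0.56  0.93]
[[-0.05, 0.16, -0.01], [0.01, 0.15, -0.0], [0.01, 0.15, -0.0], [0.01, 0.15, -0.0], [0.0, 0.15, -0.0], [-0.0, 0.15, -0.0], [-0.01, 0.15, -0.0], [-0.01, 0.15, -0.0], [-0.02, 0.15, -0.0], [-0.02, 0.15, -0.0], [-0.02, 0.15, -0.0], [-0.03, 0.15, -0.0]]
```

View pics/t25.png

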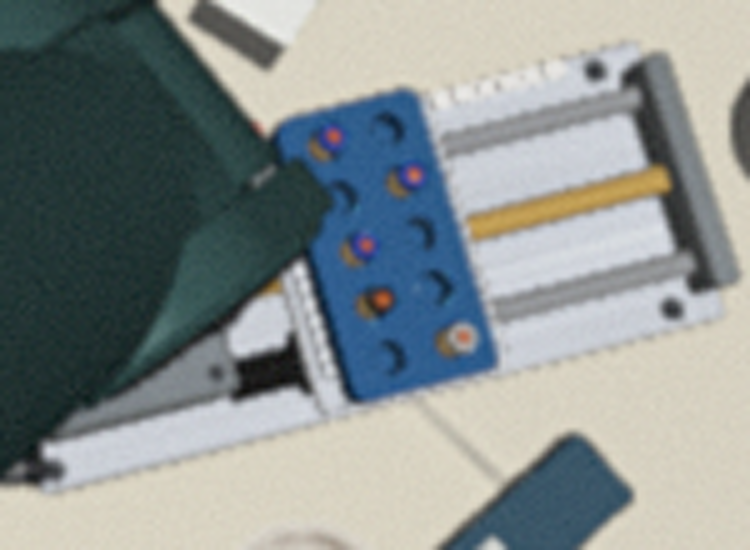

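move_arm(
  steps=[-1,-0.04,0.16,-0.01,0,-1,0.01,0.15,0,0,-1,0.01,0.15,0,0,-1,0.01,0.15,0,0,-1,0,0.15,0,0,-1,0,0.15,0,0,-1,-0.01,0.15,0,0,-1,-0.01,0.15,0,0],
)

```text
t: 32.15
ee_pos: [0.47, -0.2989, 0.1061]
ee_rot: [-0.022, 0.705, 0.709, 0.01]
contact_force: [-3.9, -2.6, 5.3]
opening: 0.0193
```

```bash
python3 - <<'E'
from wnd import *
rows(1.6,12,z=.1066)
E
```

```text
t 32.15 th 92.4 r 0.0562 z 0.1061 yaw 0.29 F [-3.9 -2.6  5.3] Frad -2.4 Ftan(ccw) 4.0 T [-1.1   0.79  0.04] op 0.0193 M z [-0.017  0.045 -0.999] js [ 0.25  0.6   0.35  2.06 -0.42  0.59  0.92]
[[-0.12, 0.16, -0.03], [-0.0, 0.15, -0.0], [-0.0, 0.15, -0.0], [-0.01, 0.15, -0.0], [-0.01, 0.15, -0.0], [-0.02, 0.15, -0.0], [-0.02, 0.15, -0.0], [-0.03, 0.15, -0.0], [-0.03, 0.15, -0.0], [-0.03, 0.15, -0.0], [-0.04, 0.15, -0.0], [-0.04, 0.15, -0.0]]
```

move_arm(
  steps=[-1,-0.1,0.2,-0.03,0,-1,0,0.2,0,0],
)

```text
t: 32.4
ee_pos: [0.4705, -0.2989, 0.1062]
ee_rot: [-0.026, 0.705, 0.708, 0.009]
contact_force: [-5.3, -4.4, 4.9]
opening: 0.0193
```

```bash
python3 - <<'E'
from wnd import *
rows(1.6,1,z=.1066)
a=cam('top')['image'][155:265,285:435]; cv2.imwrite('pics/t26.png',cv2.resize(a,None,fx=5,fy=5,interpolation=cv2.INTER_CUBIC))
E
```

```text
t 32.4 th 91.9 r 0.0563 z 0.1062 yaw 0.25 F [-5.3 -4.4  4.9] Frad -4.2 Ftan(ccw) 5.4 T [-1.12  1.03  0.06] op 0.0193 M z [-0.023  0.049 -0.999] js [ 0.25  0.61  0.36  2.06 -0.42  0.6   0.91]
[[-0.12, 0.16, -0.03]]
```

View pics/t26.png

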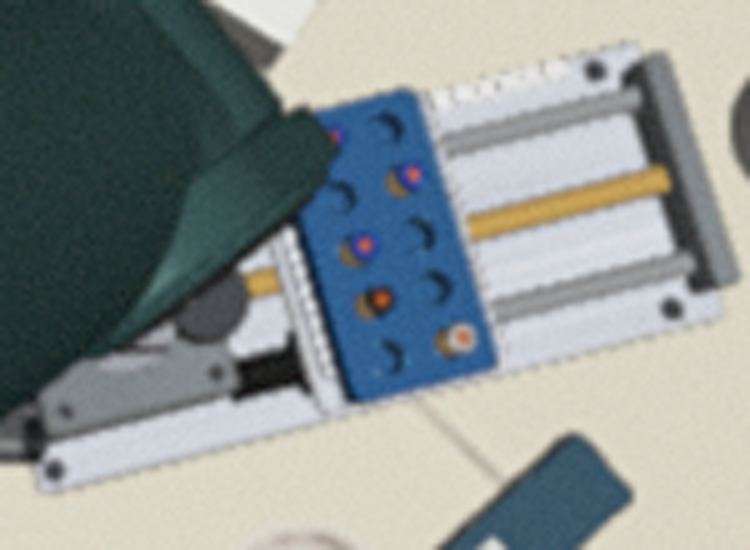

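move_arm(
  steps=[-1,-0.1,0.3,-0.03,0,-1,0,0.3,0,0],
)

```text
t: 32.7
ee_pos: [0.4711, -0.2985, 0.1059]
ee_rot: [-0.031, 0.706, 0.708, 0.008]
contact_force: [-6.0, -4.2, 6.4]
opening: 0.0193
```

```bash
python3 - <<'E'
from wnd import *
rows(1.6,1,z=.1066)
E
```

```text
t 32.7 th 91.3 r 0.0566 z 0.1059 yaw 0.22 F [-6.  -4.2  6.4] Frad -4.1 Ftan(ccw) 6.1 T [-1.18  1.23  0.1 ] op 0.0193 M z [-0.033  0.054 -0.998] js [ 0.24  0.61  0.36  2.05 -0.41  0.61  0.91]
[[-0.16, 0.16, -0.05]]
```

move_arm(
  steps=[0.2,0,0,0,0,1,0,0,0,0,1,0,0,0,0,1,0,0,0,0,1,0,0,0,0,1,0.2,0,-2,0,1,0.3,0,-3,0,1,0.3,0,-4,0,1,0,0,-4,0],
)

```text
t: 33.83
ee_pos: [0.4749, -0.2893, 0.2341]
ee_rot: [-0.04, 0.704, 0.709, 0.009]
contact_force: [1.1, -0.1, -0.5]
opening: 0.0853
```

```bash
python3 - <<'E'
from wnd import *
rows(1.6,1,z=.1066)
w=cam('wrist','w27.png')
a=cam('top')['image'][155:265,285:435]; cv2.imwrite('pics/t27.png',cv2.resize(a,None,fx=5,fy=5,interpolation=cv2.INTER_CUBIC))
s=cam('scene'); cv2.imwrite('pics/s27.png',cv2.resize(s['image'][130:215,240:325],None,fx=6.5,fy=6.5,interpolation=cv2.INTER_CUBIC))
E
```

```text
t 33.83 th 87.8 r 0.0658 z 0.2341 yaw 0.51 F [ 1.1 -0.1 -0.5] Frad -0.1 Ftan(ccw) -1.1 T [-0.14 -0.02 -0.04] op 0.0853 M z [-0.044  0.07  -0.997] js [ 0.15  0.44  0.47  1.96 -0.3   0.89  0.79]
[[-1.54, 0.38, 6.27]]
```

View pics/w27.png

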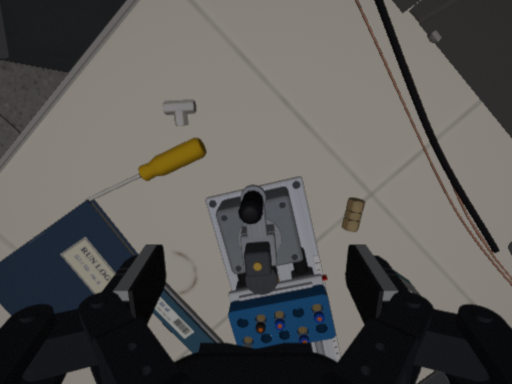

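View pics/s27.png

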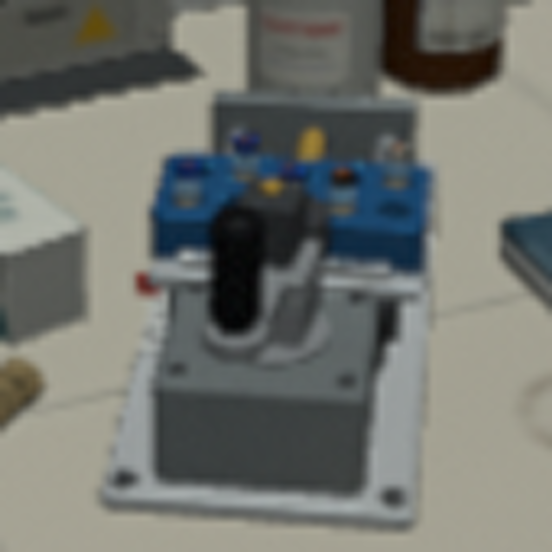

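View pics/t27.png

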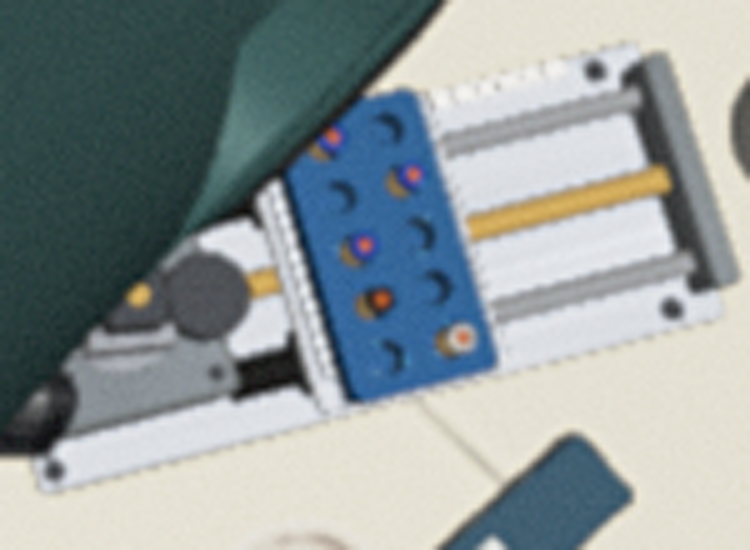

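```bash
python3 - <<'E'
from h import *
w=cam('wrist'); cv2.imwrite('pics/w28.png',cv2.resize(w['image'][170:310,190:345],None,fx=5,fy=5,interpolation=cv2.INTER_CUBIC))
b=onz(w,258,267,.124);k=onz(w,251,206,.144);print(b,k,np.degrees(np.arctan2(*(k-b)[[1,0]])),np.linalg.norm((k-b)[:2]))
E
```

```text
[ 0.47562165 -0.36173199  0.124     ] [ 0.46990385 -0.29743359  0.144     ] 95.08171647026235 0.06455213239899774
```

View pics/w28.png

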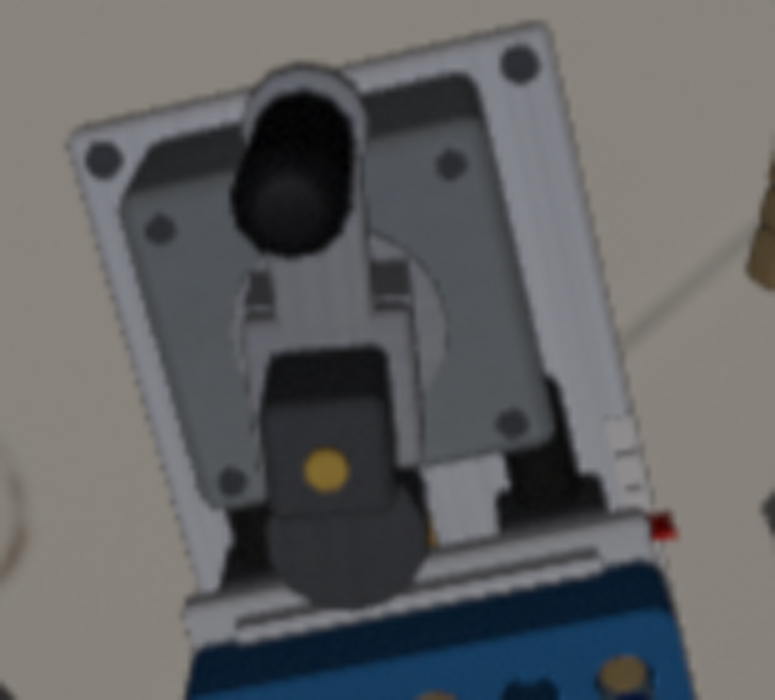

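```bash
python3 - <<'E'
from h import *
print(ticket.close_job()); s=st()[0]; print(s['t'],s['contact_force'].round(1))
E
```

```text
the job is handed in; nothing more can be done
None
the job is handed in; nothing more can be done
```

The job is handed in at about 34 s of the 72 allowed. The carriage is home against the stops and the crank is left seated on the shaft. The hand-in gave no verdict.

- **Fitting:** I picked the crank up by its boss and turned it to the square's measured angle. It went down to the collar at a measured height of 65.9 mm, against 66 expected, with about 9 N of push at the bottom.
- **Winding:** I wound it about 1,080° (3.0 turns) clockwise by the knob. The tangential force stayed at 1–3 N until the stop.
- **At the stop:** I went the last 120° or so in 1.5 mm steps. At the stop, pushes of 2 to 3 mm moved the knob only about 1 mm in all, at up to about 6 N. I then released the knob and backed off 13 cm above it.

**Last checks**
- The pictures show the carriage against the stops and the hub down on its collar. The boss appears at the same place in the scene picture as when first seated. The small fittings, the screwdriver and the carton look unmoved by eye; I did not measure them.
- The crank sprang back a few degrees when I let go. I read about 95° from the wrist picture, against about 91° while holding it. That is within the socket's play, so it should not have moved the carriage.
- One check disagreed. In that same picture the boss-to-knob distance came out at 64.6 mm instead of 55. I put that down to the slanted view of the tilted wrist and relied on the scene and top pictures instead.
- The tool's tilt drifted up to about 5° over the run, and there was no command to correct it.

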